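Hang the rinsing cup on the bent brush rail

ROBOT

A 6-joint arm with a two-finger parallel gripper is mounted at the origin on the work surface. World frame = base frame: x ahead of the robot, y to its left, z up, the work surface at z = 0. Lengths are in m, angles in rad, forces in N, time in s.
With the tool pointing down it reaches from about 0.375 to 0.9 m from the base axis. Payload 3.1 kg.
Tool frame: the origin (TCP) lies midway between the tips of the shut fingers; the grasp point (between the pads) lies 19 mm behind it; z points along the fingers, y is the line along which they close (so a half turn about z gives the same grasp; the last joint's range is limited). The gripper opens to 85 mm and grips with 20 to 120 N. Pads are 22 mm wide; open, the fingers measure 114 mm over their backs; the gripper's body (76 mm by 85 mm) begins 54 mm behind the grasp point. The pads swing forward as they close: fully open they stand 13 mm farther back than shut.
Start: joints at [1.107, 0.527, 1.433, -0, 1.181, -0.178], TCP at [0.176, 0.6, 0.231] pointing down, gripper open.
Joint ranges: [-3.08, 3.08], [-0.75, 2.2], [0.22, 2.44], [-1.43, 4.57], [0, 2.65], [-2.85, 2.85]. Speed limits (rad/s): [2.79, 2.79, 3.14, 3.14, 3.14, 3.14].

INTERFACE

Orientations are given as a unit quaternion [x, y, z, w].
In Python, from station import manip gives the robot as it stands. The module is installed in compiled form; this text tells all that it offers.
- The arm moves only by the tool apply_moves, never from a script. Its arguments are lists of equal length, an entry for each row: "claw": the gripper's target within -1 to 1 (fully open at 1, half-way at 0, shut at -1); "travel": the shift along the tool's x, y, z scaled (see below), a list of three; "turn": the turn, a rotation vector about the tool's x, y, z scaled (see below), a list of three. In form: {"claw": [claw, ...], "travel": [[dx, dy, dz], ...], "turn": [[rx, ry, rz], ...]}. A call has 1 to 5 rows; each row is the pose to reach, as a shift and turn from the pose commanded when the call began, along the tool's axes at that moment, turning the shorter way round; what a row does not reach only later rows make up. The controller multiplies each number of a shift by 800 mm and each number of a turn by 180 degrees. A row lasts 1/12 s, in which the tool goes at most 41.7 mm and 7.16 degrees, less where a joint would pass 70% of its speed; a pose out of reach is approached as far as the arm can. A call with a number of a shift or a turn outside -1 to 1 is refused whole. A call with a gripper value outside its range is refused whole. The fingers move at their own pace and stop on an object; "newtons" is the grip in N (left out, the last holds). Time passes only in rows, so rows that repeat a pose let the fingers close. It gives the time, the measured TCP pose, the force, the opening and the grip force at its end, in the units of the state.
- manip.sense(): the state, without advancing time (a new reading comes with each control period).
- manip.snapshot(name): name is "side" or "top"; returns a dict with "pixels" (480x640x3 uint8, red, green, blue), "depth" (480x640 float32, m along the optical axis (not along the pixel's ray), 0 where there is no reading), "intrinsics" (3x3 intrinsics, pixels), "R" (3x3) and "t" (3): a world point X has camera coordinates R X + t. Camera axes: x right, y down, z forward; pixel columns grow to the right and rows downward; lengths in m; the calibration is good to about 2 mm. A picture is of the moment at which its call begins.
- manip.sign_off(): hands the job in; it is judged then, once.
The state is a dict: "t": time; "q": joint angles; "qd": joint speeds; "tau": joint torques, N m; "tcp_pos": TCP position; "tool_rot": TCP orientation; "force": force on the tool from outside, world axes, zero at the start; "ft_torque": the same for the moment, N m; "finger_gap": opening from 0.0 (shut) to 1.0 (fully open); "gripper_force": force on a finger pad.
Only numpy, scipy, OpenCV 4.12 (cv2) and the standard library are available. Lean on these libraries where they do the work, as an engineer would, in place of code of your own. Each camera call takes 0.05 s, during which the arm holds its last target. There are 200 camera calls.

TASK

Hang the small metal rinsing cup on the bent rail: lift it by its tab, thread its bored sleeve over the free end of the rail and slide it round the bend, turning it to follow the rod, until the sleeve bears against the stop collar with a light, sure push of about 5 N. Feel your way: never press the sleeve on the rod or the collar with more than 8 N, and leave the collar where it is set. Then let go, so that the cup hangs upright against the collar, and do not bump the stand or shift the other things on the desk.

Things in the scene. Friction and masses are not known exactly. Their poses are not given: they have to be found in the camera images.
- stand: Fixed, rigid rail stand: a bent bare steel rod, 10 mm thick, level, centreline 150 mm above the desk, one end in a dark post. Origin on the desk below the bend's centre, z up. Straight lead, quarter circle bend of radius 90 mm about the origin from x 0, y -90 to x 90, y 0 mm, straight tail. The rod sits turned about the post by up to 0.03 rad either way from this, differently each time.
- rail_tip (a point): Nominal place (with the rod not turned in the post) of the extreme point of the rod's free, rounded end: x -45, y -90 mm of the stand. The true tip lies up to 4 mm to either side and 6 mm along; find it by feel or sight. From here the lead runs along the stand's +x for 45 mm, then the bend curves to +y. The rod's polish scores if the sleeve presses on it with over 8 N.
- bend_end (a point): Nominal place where the bend ends and the tail begins, on the rod's centreline, at x 90, y 0 mm of the stand (true: up to 3 mm to either side). The tail runs from here along the stand's +y for 100 mm to the post, the axis about which the rod sits turned. Axes as stand. The post is 20 mm thick and ends 12 mm above the rod's centreline.
- collar: Stop collar, bare aluminium ring 26 mm across, 12 mm long, on the tail. Origin: on the rod's centreline, centre of the flat face that looks back to the bend; 45 to 75 mm past bend_end, differently each time. Held by friction: creeps to the post if pushed with more than about 12 N. Its y points along the tail to the post.
- dipper: Rinsing cup, bare aluminium, 110 to 230 g, loose on the 6 mm thick drawing pad. Origin: centre of its underside, z up. Open cup 58 mm across, 24 mm high; a stem in it carries a sleeve (see dipper_bore) with a flat tab on top (see dipper_tab). The same both ways round: either end of the sleeve may go on first. Hung on the rail it stays upright by its weight, the bore's axis 1.2 mm below the rod's.
- dipper_bore (a point): Centre of the sleeve's bore, 46 mm above the cup's underside; axes as dipper. The bore lies along x: sleeve 28 mm long (x -14 to 14), 25 mm outside diameter, bore 12.4 mm right through, so about 1.2 mm play all round on the straight rod and 0.6 mm to either side in the bend.
- dipper_tab (a point): Middle of the tab's gripping zone, 84 mm above the cup's underside, 38 mm above the bore's axis; axes as dipper. The tab is 26 mm along x, 9 mm thick along y (pinch it across y from above), from 57 to 98 mm above the underside.
- dish: Bystander: small white dish, 68 mm across and 18 mm high, on the desk below the rail, inside the bend.
- eraser: Bystander: white eraser 45 x 22 x 12 mm on the near edge of the pad.
- brush_jar: Bystander: white brush jar, 72 mm across, 100 mm high, brushes standing up to 195 mm, beyond the pad.
- water_glass: Bystander: drinking glass, 72 mm across, 85 mm high, beyond the pad.
- paint_tube: Bystander: small white paint tube, 100 mm long, on the near left of the desk.
- brush: Bystander: flat brush, 170 mm long, lying beyond the rail.
Things that resemble listed ones, but are neither listed nor needed, are in the scene too. What is shaped like the dipper but blue, green or red is not meant.

How it is judged:
By the outcome, as a careful person would: the job done as asked, in the order asked, and still so for the second after the job is handed in, with the robot touching nothing.
It also fails if it takes over 69 s, if anything falls off the work surface, if the arm or the gripper's body presses on something with over 40 N, if the wrist force passes 120 N, or if a joint passes its speed limit or range.

## Working session

There is one attempt and no reset: what is moved stays moved. The work goes in short steps, Python scripts to look and compute and a tool call to move; the robot and the scene stay as the last step left them, time stands still between calls to the robot, and variables do not carry over. Pictures are saved under pics/ and viewed, at most 10 in all, crops included, and the job is handed in when it is done.

Besides the shell and the picture viewer there is one more tool, called after "Call:" as name(argument=value, ...) on one line, values as JSON. apply_moves: Moves the arm, as the interface text tells. Shifts and turns lie within -1 to 1; 1 stands for 800 mm of shift or 180 degrees of turn. Its arguments: {"type":"object","properties":{"claw":{"type":"array","items":{"type":"number"}},"travel":{"type":"array","items":{"type":"array","items":{"type":"number"}}},"turn":{"type":"array","items":{"type":"array","items":{"type":"number"}}},"newtons":{"type":"number"}},"required":["claw","travel","turn"]}

```bash
mkdir -p pics; python3 - <<'E'
from station import manip
import cv2,numpy as np
s=manip.sense(); print({k:np.round(v,4).tolist() for k,v in s.items()})
for n in("top","side"):
    d=manip.snapshot(n); np.savez(n+"0.npz",**d); cv2.imwrite(f"pics/{n}0.png",d["pixels"][:,:,::-1])
    print(n,d["intrinsics"].round(1).tolist(),d["R"].round(4).tolist(),d["t"].round(4).tolist(),(-d["R"].T@d["t"]).round(3))
E
```

```text
{'t': 0.0, 'q': [1.1075, 0.5285, 1.4339, 0.0, 1.1814, -0.1785], 'qd': [-0.0006, 0.0014, 0.0007, -0.0001, 0.0007, 0.0005], 'tau': [0.0001, -44.2365, -17.802, -0.0004, 0.0087, -0.0], 'tcp_pos': [0.1752, 0.5992, 0.2303], 'tool_rot': [0.1419, 0.9899, -0.001, -0.0003], 'force': [0.1538, 0.5665, 0.4342], 'ft_torque': [0.023, 0.017, -0.0359], 'gripper_force': 0.0, 'finger_gap': 1.0016}
top [[443.9, 0.0, 318.1], [0.0, 443.9, 241.0], [0.0, 0.0, 1.0]] [[0.0251, -0.9996, -0.0101], [-0.9951, -0.0241, -0.0954], [0.0951, 0.0124, -0.9954]] [-0.1496, 0.4758, 0.9443] [ 0.387 -0.15   0.984]
side [[433.8, 0.0, 316.1], [0.0, 433.8, 231.9], [0.0, 0.0, 1.0]] [[0.8584, -0.5129, 0.0068], [-0.2516, -0.4327, -0.8657], [0.447, 0.7414, -0.5005]] [-0.4839, 0.1341, 1.0515] [-0.021 -0.97   0.646]
```

View pics/top0.png

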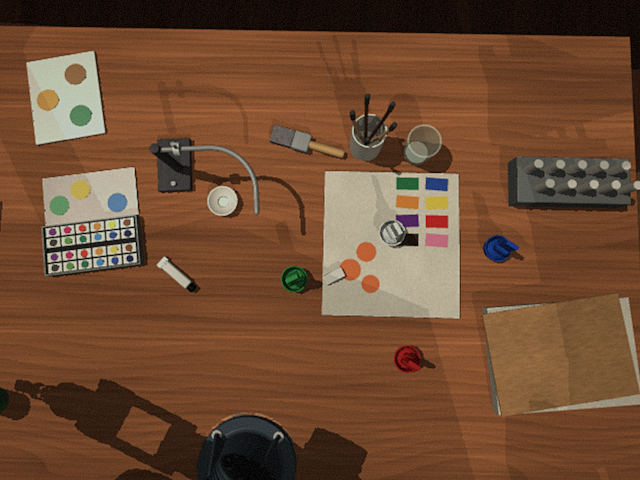

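View pics/side0.png

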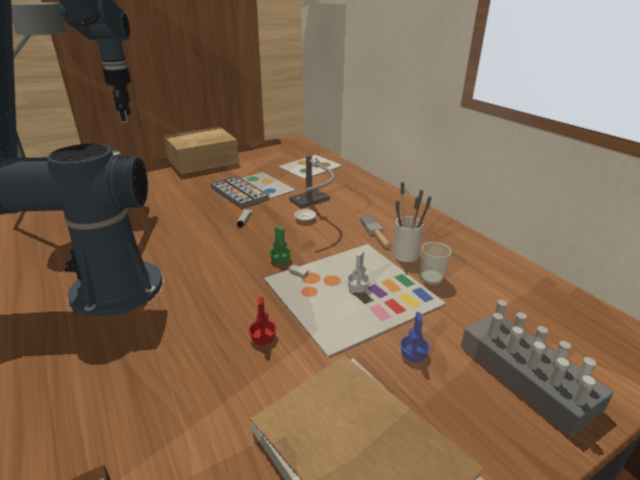

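The top view shows the bare-metal dipper on the pad at (393,234). Lookalikes are green at (294,279), blue at (498,249) and red at (408,358). By the description I choose the metal one at (393,234). The rail runs from the post at (157,150) past the collar at about (175,147), round the bend to the free tip at (257,212). The side view shows the dipper at (359,275) and the stand at (315,180).

```bash
cat > h.py <<'E'
import numpy as np,cv2
def world(d,u,v,z):
    "cast pixel rays onto plane height z"
    K,R,t=d["intrinsics"],d["R"],d["t"]
    r=np.linalg.inv(K)@np.vstack([np.atleast_1d(u),np.atleast_1d(v),np.ones(np.size(u))])
    r=R.T@r; c=-R.T@t
    return (c[:,None]+r*((z-c[2])/r[2])).T
def depthpts(d):
    K,R,t=d["intrinsics"],d["R"],d["t"]
    v,u=np.mgrid[:480,:640]; Z=d["depth"]
    P=np.stack([(u-K[0,2])/K[0,0]*Z,(v-K[1,2])/K[1,1]*Z,Z],-1)
    return (P-t)@R
def proj(d,X):
    p=d["intrinsics"]@(d["R"]@np.asarray(X).T+d["t"][:,None]); return (p[:2]/p[2]).T
E
python3 - <<'E'
from h import *
T=dict(np.load("top0.npz"));S=dict(np.load("side0.npz"))
def crop(d,u,v,w,h,W,H): return cv2.resize(d["pixels"][v:v+h,u:u+w],(W,H),interpolation=cv2.INTER_CUBIC)
a=crop(T,145,130,120,90,400,300);b=crop(T,353,204,80,60,400,300)
c=crop(S,280,140,80,60,400,300);e=crop(S,319,240,80,60,400,300)
cv2.imwrite("pics/crop.png",np.vstack([np.hstack([a,b]),np.hstack([c,e])])[:,:,::-1])
P=depthpts(T);z=P[...,2]
m=(z>.12)&(z<.2);m[:130]=0;m[225:]=0;m[:,:140]=0;m[:,270:]=0
print("rail",m.sum(),P[m].min(0),P[m].max(0))
for r in range(138,218,3):
    k=np.where(m[r])[0]
    if len(k): print(r,k.min(),k.max(),z[r,k].round(3)[:6])
m=(z>.09)&(z<.12);m[:200]=0;m[270:]=0;m[:,:350]=0;m[:,440:]=0
print("dip",m.sum(),P[m].round(3).tolist()[:30])
for n,r in (("pad",(300,440)),):print(z[r],z[320,300])
E
```

```text
rail 982 [ 0.51666919 -0.02604802  0.12035374] [0.65206835 0.18497158 0.17165084]
144 151 181 [0.164 0.162 0.161 0.164 0.162 0.165]
147 150 226 [0.163 0.161 0.162 0.163 0.164 0.16 ]
150 150 233 [0.163 0.164 0.161 0.163 0.161 0.162]
153 153 238 [0.151 0.158 0.159 0.157 0.157 0.154]
156 157 242 [0.134 0.139 0.139 0.139 0.134 0.134]
159 238 245 [0.153 0.155 0.157 0.155 0.157 0.155]
162 242 248 [0.155 0.155 0.156 0.157 0.157 0.154]
165 244 250 [0.153 0.154 0.158 0.155 0.156 0.158]
168 247 252 [0.152 0.155 0.156 0.155 0.154 0.154]
171 248 253 [0.152 0.154 0.156 0.155 0.154 0.152]
174 250 255 [0.153 0.154 0.156 0.156 0.155 0.152]
177 251 256 [0.153 0.154 0.154 0.157 0.154 0.152]
180 252 257 [0.155 0.153 0.155 0.158 0.154 0.153]
183 253 257 [0.156 0.155 0.158 0.155]
186 253 258 [0.151 0.155 0.156 0.156 0.154 0.149]
189 254 258 [0.155 0.156 0.155 0.153]
192 254 258 [0.155 0.156 0.158 0.155 0.152]
195 254 258 [0.154 0.158 0.158 0.157 0.154]
198 254 258 [0.152 0.155 0.157 0.158 0.155]
201 254 259 [0.154 0.157 0.156 0.159 0.154 0.152]
204 254 259 [0.155 0.156 0.156 0.155 0.154 0.149]
207 254 25
[... 192 characters left out ...]
-0.293, 0.105], [0.513, -0.295, 0.105], [0.511, -0.287, 0.104], [0.511, -0.289, 0.104], [0.511, -0.291, 0.105], [0.511, -0.293, 0.106], [0.511, -0.296, 0.102], [0.51, -0.287, 0.094], [0.509, -0.287, 0.104], [0.509, -0.29, 0.103], [0.509, -0.291, 0.104], [0.509, -0.293, 0.105], [0.509, -0.295, 0.107], [0.509, -0.297, 0.105], [0.508, -0.289, 0.096], [0.507, -0.289, 0.107], [0.507, -0.291, 0.105], [0.507, -0.293, 0.107], [0.507, -0.295, 0.108], [0.507, -0.298, 0.103], [0.506, -0.289, 0.093], [0.506, -0.29, 0.1], [0.505, -0.291, 0.105], [0.505, -0.293, 0.105], [0.505, -0.295, 0.105], [0.505, -0.297, 0.105], [0.506, -0.3, 0.102], [0.504, -0.291, 0.097]]
0.006211860125443836 0.00020378173030560258
```

View pics/crop.png

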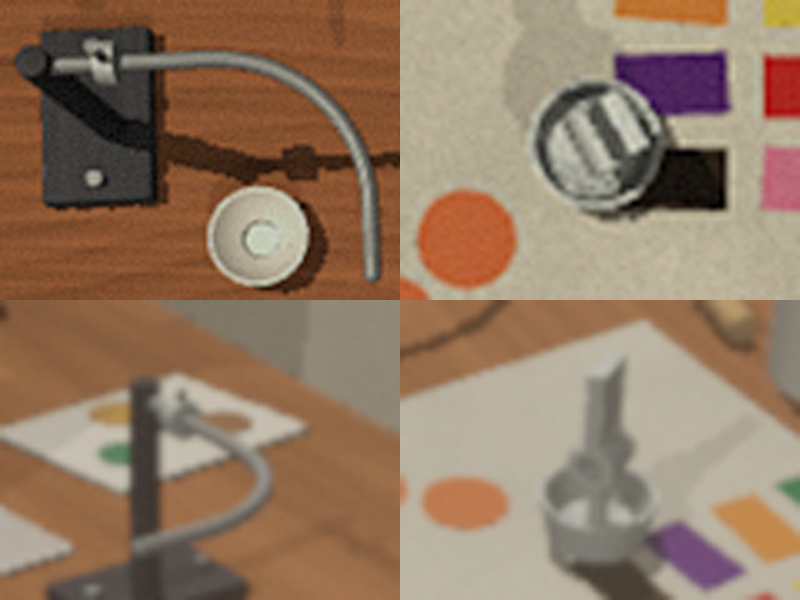

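The crop confirms the bare-metal cup. Its tab is the bright bar, centred at about (612,122) in the upper-right panel. The collar is at (100,60) and the rail tip at (372,277) in the upper-left panel.

```bash
cat > meas.py <<'E'
from h import *
from scipy.optimize import least_squares
def rail(T):
    P=depthpts(T);z=P[...,2]
    m=(z>.14)&(z<.175);m[:130]=0;m[225:]=0;m[:,:140]=0;m[:,270:]=0
    v,u=np.where(m); Q=world(T,u,v,.151)[:,:2]; 
    k=(Q[:,1]<.12)
    Q=Q[k]
    def dist(p,Q):
        c,s=np.cos(p[2]),np.sin(p[2]); L=(Q-p[:2])@np.array([[c,-s],[s,c]])
        x,y=L.T
        return np.where(x<0,-90e-3-y,np.where(y>0,x-.09,np.hypot(x,y)-.09)),L
    r=least_squares(lambda p:dist(p,Q)[0],[.56,.06,0],loss="soft_l1",f_scale=.002)
    d,L=dist(r.x,Q)
    print("stand",r.x.round(4),"rms",d.std(),"tip x",L[:,0].min())
    c,s=np.cos(r.x[2]),np.sin(r.x[2])
    L=(P[...,:2]-r.x[:2])@np.array([[c,-s],[s,c]])
    mm=(z>.156)&m&(abs(L[...,0]-.09)>.007)&(abs(L[...,0]-.09)<.013)&(L[...,1]>.02)&(L[...,1]<.085)
    print("collar y",np.percentile(L[mm][:,1],[0,5,50,95,100]).round(4),mm.sum())
    return r.x
def tab(T):
    P=depthpts(T);z=P[...,2]
    m=(z>.1)&(z<.112);m[:190]=0;m[270:]=0;m[:,:350]=0;m[:,440:]=0
    v,u=np.where(m);Q=world(T,u,v,.104)[:,:2]
    print("tab",cv2.minAreaRect((Q*1000).astype(np.float32)),Q.mean(0),len(Q))
    w,V=np.linalg.eigh(np.cov(Q.T));print("axis",V[:,1],np.sqrt(w*12),np.degrees(np.arctan2(V[1,1],V[0,1])))
if __name__=="__main__":
    T=dict(np.load("top0.npz"));rail(T);tab(T)
    P=depthpts(T);z=P[...,2]
    m=(z>.024)&(z<.034);m[:190]=0;m[270:]=0;m[:,:350]=0;m[:,440:]=0
    v,u=np.where(m);print("rim",cv2.minEnclosingCircle((world(T,u,v,.030)[:,:2]*1000).astype(np.float32)))
    S=dict(np.load("side0.npz"));P=depthpts(S);z=P[...,2]
    m=(z>.09)&(z<.103);m[:,:330]=0;m[:,390:]=0;m[:230]=0;m[300:]=0;print("side tab",P[m].mean(0),m.sum())
    m=(z>.14)&(z<.165);m[:,:300]=0;m[:,345:]=0;m[:140]=0;m[200:]=0
    p=P[m];print("side rail",p.min(0),p.max(0), p[p[:,1]<-.01].mean(0))
E
python3 meas.py
```

```text
stand [0.5545 0.0712 0.0728] rms 0.002939476913620369 tip x -0.043797867510707175
collar y [0.0519 0.0522 0.0585 0.0637 0.0639] 33
tab ((502.134765625, -296.5050048828125), (25.653972625732422, 9.6455659866333), 31.399208068847656) [ 0.50213387 -0.29667896] 63
axis [-0.87006094 -0.49294418] [0.00977892 0.02644311] -150.46572156288494
rim ((502.5686340332031, -296.9559326171875), 28.704689025878906)
side tab [ 0.49958357 -0.30494254  0.09673427] 34
side rail [ 0.51749408 -0.0322421   0.14035163] [0.65362918 0.17959349 0.16468406] [ 0.55845756 -0.02353728  0.15372158]
```

```bash
cat > go.py <<'E'
from station import manip
import numpy as np
from scipy.spatial.transform import Rotation as R
def down(yaw): # tool z down, tool x at yaw
    c,s=np.cos(yaw),np.sin(yaw)
    return R.from_matrix(np.array([[c,s,0],[s,-c,0],[0,0,-1]]))
def plan(wps,p=None,r=None):
    "wps: (x,y,z,yaw deg); prints travel & turn for one call each"
    st=manip.sense()
    if p is None: p=st["tcp_pos"];r=R.from_quat(st["tool_rot"])
    for w in wps:
        q=np.array(w[:3]);e=down(np.radians(w[3]))
        print("travel",(r.inv().apply(q-p)/.8).round(5).tolist(),"turn",((r.inv()*e).as_rotvec()/np.pi).round(5).tolist())
        p,r=q,e
E
python3 - <<'E'
from go import *
plan([(.27,.47,.231,133),(.36,.34,.231,103),(.45,.2,.231,73),(.47,.03,.231,52),(.485,-.14,.231,30.5),(.502,-.2967,.22,30.5)])
E
```

```text
travel [-0.15903, -0.12179, -0.00052] turn [-0.00062, 5e-05, 0.17046]
travel [-0.19557, -0.02855, 0.0] turn [0.0, 0.0, 0.16667]
travel [-0.19582, 0.07025, 0.0] turn [0.0, 0.0, 0.16667]
travel [-0.19591, 0.08604, 0.0] turn [0.0, 0.0, 0.11667]
travel [-0.15591, 0.1456, 0.0] turn [0.0, 0.0, 0.11944]
travel [-0.0811, 0.17956, 0.01375] turn [0.0, 0.0, 0.0]
```

Call:
apply_moves(claw=[0,0,0,0,0], travel=[[-0.159,-0.122,0],[-0.159,-0.122,0],[-0.159,-0.122,0],[-0.159,-0.122,0],[-0.159,-0.122,0]], turn=[[0,0,0.17],[0,0,0.17],[0,0,0.17],[0,0,0.17],[0,0,0.17]], newtons=80)

```text
t: 0.52
tcp_pos: [0.2728, 0.4654, 0.2307]
tool_rot: [0.403, 0.915, -0.002, 0.001]
force: [-0.5, -0.1, 1.0]
finger_gap: 0.5
gripper_force: 0.0
```

Call:
apply_moves(claw=[0,0,0,0,0], travel=[[-0.195,-0.028,0],[-0.195,-0.028,0],[-0.195,-0.028,0],[-0.195,-0.028,0],[-0.195,-0.028,0]], turn=[[0,0,0.167],[0,0,0.167],[0,0,0.167],[0,0,0.167],[0,0,0.167]])

```text
t: 0.93
tcp_pos: [0.3634, 0.3371, 0.2311]
tool_rot: [0.626, 0.78, -0.001, 0.001]
force: [-0.3, 0.9, 0.3]
finger_gap: 0.503
gripper_force: 0.0
```

Call:
apply_moves(claw=[0,0,0,0,0], travel=[[-0.195,0.07,0],[-0.195,0.07,0],[-0.195,0.07,0],[-0.195,0.07,0],[-0.195,0.07,0]], turn=[[0,0,0.167],[0,0,0.167],[0,0,0.167],[0,0,0.167],[0,0,0.167]])

```text
t: 1.35
tcp_pos: [0.4548, 0.1971, 0.2314]
tool_rot: [0.807, 0.591, 0.001, 0.002]
force: [0.1, 0.7, -0.2]
finger_gap: 0.502
gripper_force: 0.0
```

Call:
apply_moves(claw=[0,0,0,0,0], travel=[[-0.195,0.086,0],[-0.195,0.086,0],[-0.195,0.086,0],[-0.195,0.086,0],[-0.195,0.086,0]], turn=[[0,0,0.117],[0,0,0.117],[0,0,0.117],[0,0,0.117],[0,0,0.117]])

```text
t: 1.77
tcp_pos: [0.4717, 0.0275, 0.2313]
tool_rot: [0.9, 0.436, 0.0, 0.002]
force: [0.1, 0.2, 0.4]
finger_gap: 0.498
gripper_force: 0.0
```

Call:
apply_moves(claw=[0,0,0,0,0], travel=[[-0.155,0.145,0],[-0.155,0.145,0],[-0.155,0.145,0],[-0.155,0.145,0],[-0.155,0.145,0]], turn=[[0,0,0.119],[0,0,0.119],[0,0,0.119],[0,0,0.119],[0,0,0.119]])

```text
t: 2.18
tcp_pos: [0.4872, -0.1426, 0.2316]
tool_rot: [0.965, 0.261, 0.001, 0.003]
force: [0.8, -0.2, 0.3]
finger_gap: 0.502
gripper_force: 0.0
```

```bash
cat >> go.py <<'E'
import json,os
# commanded-pose bookkeeping: feed the numbers of the calls that were made
def track(calls,f="cmd.json"):
    if os.path.exists(f): d=json.load(open(f));p=np.array(d["p"]);r=R.from_quat(d["r"])
    else: p=np.array([.176,.6,.231]);r=R.from_quat([.1419,.98988,0,0])
    for t,w in calls:
        p=p+r.apply(np.array(t)*.8);r=r*R.from_rotvec(np.array(w)*np.pi)
    json.dump({"p":p.tolist(),"r":r.as_quat().tolist()},open(f,"w"))
    m=r.as_matrix();s=manip.sense()
    print("cmd",p.round(5),"yaw",np.degrees(np.arctan2(m[1,0],m[0,0])).round(3),"sensed-cmd mm",((s["tcp_pos"]-p)*1000).round(2),"rot",np.degrees((R.from_quat(s["tool_rot"])*r.inv()).as_rotvec()).round(2),"F",np.round(s["force"],2),"M",np.round(s["ft_torque"],3),"t",round(s["t"],2))
    return p,r
E
python3 - <<'E'
from go import *
p,r=track([([-.159,-.122,0],[0,0,.17]),([-.195,-.028,0],[0,0,.167]),([-.195,.07,0],[0,0,.167]),([-.195,.086,0],[0,0,.117]),([-.155,.145,0],[0,0,.119])])
plan([(.5022,-.2967,.2,30.2),(.5022,-.2967,.071,30.2)],p,r)
E
```

```text
cmd [ 0.48544 -0.13647  0.231  ] yaw 30.484 sensed-cmd mm [ 1.79 -6.11  0.55] rot [-0.24 -0.2  -0.22] F [ 0.76 -0.19  0.27] M [-0.027  0.04  -0.009] t 2.18
travel [-0.08355, 0.18323, 0.03875] turn [0.0, 0.0, 0.00158]
travel [0.0, 0.0, 0.16125] turn [0.0, 0.0, 0.0]
```

```bash
python3 - <<'E'
from go import *
plan([(.5022,-.2967,.19,30.2)])
E
```

```text
travel [-0.08097, 0.17554, 0.05283] turn [0.00174, -0.00028, 0.00035]
```

Call:
apply_moves(claw=[0,0,0,0,0], travel=[[-0.081,0.1755,0.053],[-0.081,0.1755,0.053],[-0.081,0.1755,0.053],[-0.081,0.1755,0.053],[-0.081,0.1755,0.053]], turn=[[0,0,0],[0,0,0],[0,0,0],[0,0,0],[0,0,0]])

```text
t: 2.6
tcp_pos: [0.5015, -0.2956, 0.1869]
tool_rot: [0.965, 0.261, 0.0, 0.001]
force: [0.0, -0.2, -0.3]
finger_gap: 0.5
gripper_force: 0.0
```

Call:
apply_moves(claw=[0,0,0], travel=[[0,0,0],[0,0,0],[0,0,0]], turn=[[0,0,0],[0,0,0],[0,0,0]])

```text
t: 2.85
tcp_pos: [0.5004, -0.2883, 0.189]
tool_rot: [0.965, 0.264, -0.0, -0.001]
force: [0.1, 1.0, -0.7]
finger_gap: 0.498
gripper_force: 0.0
```

```bash
python3 - <<'E'
from go import *
track([([-.081,.1755,.053],[0,0,0])])
manip.snapshot("top");s=manip.sense();print(s["tcp_pos"],s["t"])
manip.snapshot("top");s=manip.sense();print(s["tcp_pos"],s["tool_rot"])
plan([(.5022,-.2967,.071,30.2)])
E
```

```text
cmd [ 0.50082 -0.29034  0.1886 ] yaw 30.484 sensed-cmd mm [-0.47  2.07  0.37] rot [0.07 0.04 0.12] F [ 0.14  0.99 -0.73] M [-0.016 -0.002  0.017] t 2.85
[ 0.50048064 -0.28838656  0.18921262] 2.9
[ 0.50055867 -0.28861115  0.18937124] [ 9.64526137e-01  2.63987329e-01  4.60566664e-05 -1.39363124e-04]
travel [-0.00341, 0.00978, 0.14796] turn [-8e-05, -5e-05, 0.0023]
```

Call:
apply_moves(claw=[0,0,0,0,0], travel=[[-0.0034,0.0098,0.04],[-0.0034,0.0098,0.08],[-0.0034,0.0098,0.11],[-0.0034,0.0098,0.13],[-0.0034,0.0098,0.13]], turn=[[0,0,0.002],[0,0,0.002],[0,0,0.002],[0,0,0.002],[0,0,0.002]])

```text
t: 3.37
tcp_pos: [0.5002, -0.2958, 0.082]
tool_rot: [0.965, 0.261, -0.002, -0.003]
force: [-0.2, 0.5, 0.2]
finger_gap: 0.5
gripper_force: 0.0
```

Call:
apply_moves(claw=[0,0,0,0,0], travel=[[0,0,0.008],[0,0,0.015],[0,0,0.018],[0,0,0.018],[0,0,0.018]], turn=[[0,0,0],[0,0,0],[0,0,0],[0,0,0],[0,0,0]])

```text
t: 3.78
tcp_pos: [0.5024, -0.2989, 0.0713]
tool_rot: [0.966, 0.26, 0.0, 0.001]
force: [-0.1, -0.4, 0.1]
finger_gap: 0.5
gripper_force: 0.0
```

```bash
rm cmd.json; python3 - <<'E'
from go import *
import h,cv2
s=manip.sense();print(s["tcp_pos"],R.from_quat(s["tool_rot"]).as_matrix()[:,0],s["force"],s["ft_torque"],s["qd"])
d=manip.snapshot("side");np.savez("side1.npz",**d)
cv2.imwrite("pics/g1.png",cv2.resize(d["pixels"][220:310,300:420],(640,480))[:,:,::-1])
s=manip.sense();print(s["tcp_pos"],s["force"])
E
```

```text
[ 0.50238444 -0.29892164  0.07126309] [8.64900895e-01 5.01942479e-01 4.35761422e-04] [-0.13126682 -0.36139525  0.14183923] [ 0.01943148  0.00018217 -0.03013987] [-0.00118902 -0.00147925 -0.00060131  0.00054777  0.00031418  0.00043498]
[ 0.50237732 -0.29900065  0.07127713] [-0.35011897 -0.37357543  0.84796579]
```

View pics/g1.png

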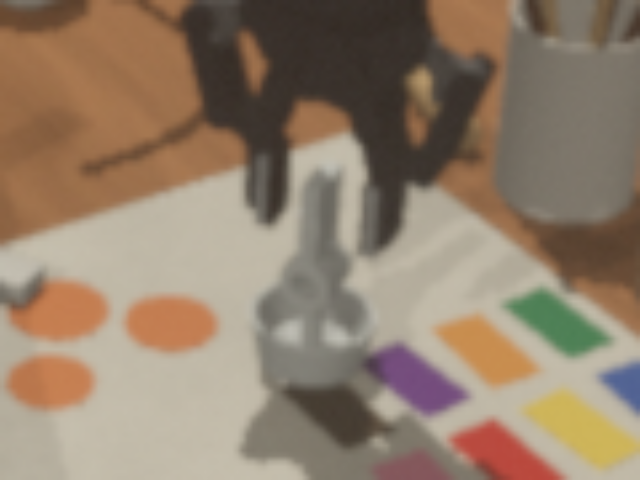

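The tab stands between the open fingers, at (320,205) in the crop, so I close on it.

Call:
apply_moves(claw=[-1,-1,-1,-1,-1], travel=[[0.001,-0.002,0],[0.001,-0.002,0],[0.001,-0.002,0],[0.001,-0.002,0],[0.001,-0.002,0]], turn=[[0,0,0],[0,0,0],[0,0,0],[0,0,0],[0,0,0]], newtons=80)

```text
t: 4.25
tcp_pos: [0.5021, -0.297, 0.0709]
tool_rot: [0.966, 0.26, 0.0, 0.0]
force: [-0.0, 1.5, 2.9]
finger_gap: 0.094
gripper_force: 78.4
```

Call:
apply_moves(claw=[-1,-1,-1,-1,-1], travel=[[0,0,0],[0,0,0],[0,0,0],[0,0,0],[0,0,0]], turn=[[0,0,0],[0,0,0],[0,0,0],[0,0,0],[0,0,0]])

```text
t: 4.67
tcp_pos: [0.5021, -0.297, 0.0709]
tool_rot: [0.966, 0.26, 0.0, 0.0]
force: [-0.3, 0.6, 5.1]
finger_gap: 0.094
gripper_force: 78.8
```

Call:
apply_moves(claw=[-1,-1,-1,-1,-1], travel=[[0,0,-0.02],[0,0,-0.06],[0,0,-0.1],[0,0,-0.15],[0,0,-0.17]], turn=[[0,0,0],[0,0,0],[0,0,0],[0,0,0],[0,0,0]])

```text
t: 5.08
tcp_pos: [0.5034, -0.2983, 0.2105]
tool_rot: [0.966, 0.26, 0.002, 0.003]
force: [0.4, -0.4, -1.0]
finger_gap: 0.095
gripper_force: 78.2
```

```bash
python3 - <<'E'
from go import *
import h
np.set_printoptions(precision=4,suppress=True)
for i in range(4):
    d=manip.snapshot("side" if i%2 else "top")
    s=manip.sense();print(s["tcp_pos"],s["force"],s["ft_torque"],s["gripper_force"],s["finger_gap"])
    np.savez(("side" if i%2 else "top")+"2.npz",**d)
x,y,a=.5545,.0712,.0728
c,sn=np.cos(a),np.sin(a);M=np.array([[c,-sn],[sn,c]])
for n,l in(("tip",(-.0438,-.09)),("bend0",(0,-.09)),("bendend",(.09,0)),("collar",(.09,.052))):print(n,np.array([x,y])+M@l)
E
```

```text
[ 0.5044 -0.2991  0.2124] [ 0.7309 -0.9943  0.4035] [-0.0224 -0.0577 -0.049 ] 78.17164778709412 0.0922971317902234
[ 0.5036 -0.2984  0.2097] [ 0.2461 -0.1825 -2.5488] [-0.0343 -0.0515 -0.019 ] 78.16681265830994 0.09998628406031812
[ 0.5022 -0.2972  0.2072] [-0.297   0.5211 -2.0632] [0.0117 0.0128 0.0047] 78.16619396209717 0.09165961648732433
[ 0.5011 -0.2963  0.2055] [ 0.6655  0.1764 -1.3451] [ 0.0178  0.0304 -0.0705] 78.16654801368713 0.0918861707873699
tip [ 0.5174 -0.0217]
bend0 [ 0.561  -0.0186]
bendend [0.6443 0.0777]
collar [0.6405 0.1296]
```

```bash
python3 - <<'E'
from go import *
plan([(.485,-.16,.2,17),(.4715,-.025,.19,4.2)])
E
```

```text
travel [0.0681, -0.1575, 0.00711] turn [-0.0005, 0.00028, 0.0729]
travel [0.0332, -0.16631, 0.0125] turn [0.0, 0.0, 0.07111]
```

Call:
apply_moves(claw=[-1,-1,-1,-1,-1], travel=[[0.015,-0.035,0.002],[0.03,-0.075,0.004],[0.05,-0.12,0.005],[0.065,-0.15,0.007],[0.068,-0.1575,0.007]], turn=[[0,0,0.02],[0,0,0.04],[0,0,0.06],[0,0,0.073],[0,0,0.073]])

```text
t: 5.7
tcp_pos: [0.4817, -0.1548, 0.1976]
tool_rot: [0.989, 0.148, -0.004, -0.004]
force: [-0.2, 0.2, -1.4]
finger_gap: 0.09
gripper_force: 78.4
```

Call:
apply_moves(claw=[-1,-1,-1,-1,-1], travel=[[0.01,-0.045,0.003],[0.02,-0.09,0.006],[0.03,-0.13,0.01],[0.032,-0.155,0.0125],[0.033,-0.166,0.0125]], turn=[[0,0,0.02],[0,0,0.04],[0,0,0.06],[0,0,0.071],[0,0,0.071]])

```text
t: 6.12
tcp_pos: [0.4693, -0.0231, 0.1885]
tool_rot: [0.999, 0.038, -0.003, -0.001]
force: [0.4, -0.1, -1.4]
finger_gap: 0.093
gripper_force: 78.5
```

Call:
apply_moves(claw=[-1,-1,-1], travel=[[0,0,0],[0,0,0],[0,0,0]], turn=[[0,0,0],[0,0,0],[0,0,0]])

```text
t: 6.37
tcp_pos: [0.4729, -0.0273, 0.1906]
tool_rot: [0.999, 0.036, 0.0, 0.0]
force: [0.3, 1.1, -0.5]
finger_gap: 0.092
gripper_force: 78.6
```

```bash
python3 - <<'E'
from go import *
for i in range(2):
    manip.snapshot("top");s=manip.sense();print(s["tcp_pos"].round(4) if hasattr(s["tcp_pos"],"round") else s["tcp_pos"],s["force"])
x=R.from_quat(s["tool_rot"]).as_matrix();print(x.round(4).tolist())
plan([(.4815,-.0243,.169,4.17)])
E
```

```text
[ 0.4729 -0.0274  0.1908] [ 0.15442171 -0.36716277 -0.24244537]
[ 0.4728 -0.0274  0.1908] [-0.25234787  0.47103845 -1.05056265]
[[0.9974, 0.0719, 0.0006], [0.0719, -0.9974, -0.0006], [0.0006, 0.0006, -1.0]]
travel [0.01106, -0.00308, 0.02731] turn [0.00019, -0.00018, -0.00026]
```

Call:
apply_moves(claw=[-1,-1,-1,-1,-1], travel=[[0.011,-0.003,0.01],[0.011,-0.003,0.02],[0.011,-0.003,0.0273],[0.011,-0.003,0.0273],[0.011,-0.003,0.0273]], turn=[[0,0,0],[0,0,0],[0,0,0],[0,0,0],[0,0,0]])

```text
t: 6.88
tcp_pos: [0.4801, -0.0228, 0.1682]
tool_rot: [0.999, 0.037, -0.001, -0.0]
force: [0.0, -1.0, -0.5]
finger_gap: 0.096
gripper_force: 78.6
```

Call:
apply_moves(claw=[-1,-1,-1], travel=[[0,0,0],[0,0,0],[0,0,0]], turn=[[0,0,0],[0,0,0],[0,0,0]])

```text
t: 7.13
tcp_pos: [0.4809, -0.0229, 0.1693]
tool_rot: [0.999, 0.037, 0.0, 0.0]
force: [0.3, -0.6, -0.5]
finger_gap: 0.094
gripper_force: 78.6
```

```bash
python3 - <<'E'
from go import *
import h,cv2
np.set_printoptions(precision=4,suppress=True)
T=manip.snapshot("top");S=manip.snapshot("side");s=manip.sense();print(s["tcp_pos"],s["force"],s["t"])
np.savez("top3.npz",**T);np.savez("side3.npz",**S)
# predicted bore end faces and rail tip drawn for comparison
p=np.array(s["tcp_pos"]);m=R.from_quat(s["tool_rot"]).as_matrix()
b=p+np.array([0,0,-.019])
for n,d in(("top",T),("side",S)):
    q=h.proj(d,np.array([b,b-.014*m[:,0],b+.014*m[:,0],[.5174,-.0217,.15]]));print(n,q.round(1).tolist())
def crop(d,c,W=64,H=48):
    u,v=int(c[0])-W//2,int(c[1])-H//2;print(u,v);return cv2.resize(d["pixels"][v:v+H,u:u+W],(400,300),interpolation=cv2.INTER_CUBIC)
ct=h.proj(T,[[.50,-.023,.15]])[0];cs=h.proj(S,[[.50,-.023,.15]])[0]
cv2.imwrite("pics/pre.png",np.hstack([crop(T,ct),crop(S,cs)])[:,:,::-1])
E
```

```text
[ 0.4809 -0.0228  0.1694] [-0.3563 -0.9802 -0.9919] 7.2333
top [[256.7, 232.2], [256.9, 239.5], [256.4, 224.9], [256.8, 213.1]]
side [[294.6, 192.3], [290.2, 193.5], [298.9, 191.0], [306.1, 189.4]]
225 198
268 166
```

View pics/pre.png

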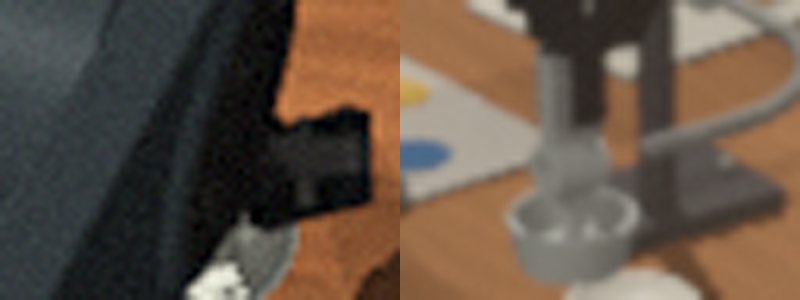

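The side crop shows the sleeve at about (573,172) lined up with the rod's free end at about (645,143). The arm hides the top view. I'll compare the sleeve and rod axes with circles of known radius fitted to the side depth.

```bash
cat > cyl.py <<'E'
from h import *
from scipy.optimize import least_squares
np.set_printoptions(precision=4,suppress=True)
def fit(P,o,yaw,x0,x1,rad,win):
    "cross-section circle of known radius about axis through o; returns lateral(left), up offset from o"
    a=np.array([np.cos(yaw),np.sin(yaw)]);l=np.array([-a[1],a[0]])
    d=P.reshape(-1,3)-o;x=d[:,:2]@a;y=d[:,:2]@l;z=d[:,2]
    k=(x>x0)&(x<x1)&(np.hypot(y,z)<win)
    r=least_squares(lambda c:np.hypot(y[k]-c[0],z[k]-c[1])-rad,[0,0],loss="soft_l1",f_scale=.001)
    return r.x*1000,k.sum(),np.abs(r.fun).mean()*1000,x[k].min(),x[k].max()
if __name__=="__main__":
    S=dict(np.load("side3.npz"));P=depthpts(S);yaw=.0728
    tip=np.array([.5174,-.0217,.15])
    print("rod",fit(P,tip,yaw,-.01,.03,.005,.012))
    b=np.array([.4809,-.0228,.1504])
    print("sleeve",fit(P,b,yaw,-.013,.013,.0125,.018))
    S=dict(np.load("side0.npz"));P=depthpts(S)
    print("rod first pic",fit(P,tip,yaw,-.01,.03,.005,.012))
    print("tail",fit(P,np.array([.6443,.0777,.15]),yaw+np.pi/2,0,.04,.005,.012))
    T=dict(np.load("top0.npz"));P=depthpts(T)
    print("rod top",fit(P,tip,yaw,-.01,.03,.005,.012))
    print("tail",fit(P,np.array([.6443,.0777,.15]),yaw+np.pi/2,0,.04,.005,.012))
E
python3 cyl.py
```

```text
rod (array([-3.0515,  2.4265]), np.int64(36), np.float64(1.2561190204228876), np.float64(-0.0008153595324455583), np.float64(0.029169395179287294))
sleeve (array([-2.5706,  1.6979]), np.int64(88), np.float64(2.0326387993532378), np.float64(-0.012984535793926527), np.float64(0.01127020077293197))
rod first pic (array([-2.2427,  1.911 ]), np.int64(35), np.float64(1.1281511468146797), np.float64(-0.0004901451014093094), np.float64(0.02941314198200682))
tail (array([-0.5487,  2.0605]), np.int64(25), np.float64(0.7252800656276146), np.float64(9.018436174348845e-05), np.float64(0.039889820772436815))
rod top (array([-0.059 ,  1.2491]), np.int64(92), np.float64(0.7325017491146161), np.float64(-0.0006790089878138796), np.float64(0.02987032729477258))
tail (array([0.474 , 1.4523]), np.int64(109), np.float64(0.9510601475120843), np.float64(0.00020090983586118824), np.float64(0.03993625555772689))
```

Call:
apply_moves(claw=[-1,-1,-1,-1,-1], travel=[[0.006,0.002,0],[0.012,0.002,0],[0.018,0.002,0],[0.022,0.002,0],[0.022,0.002,0]], turn=[[0,0,0],[0,0,0],[0,0,0],[0,0,0],[0,0,0]])

```text
t: 7.65
tcp_pos: [0.4998, -0.0233, 0.1691]
tool_rot: [0.999, 0.037, 0.001, 0.0]
force: [0.1, 0.3, -1.1]
finger_gap: 0.093
gripper_force: 78.6
```

Call:
apply_moves(claw=[-1,-1,-1], travel=[[0,0,0],[0,0,0],[0,0,0]], turn=[[0,0,0],[0,0,0],[0,0,0]])

```text
t: 7.9
tcp_pos: [0.4981, -0.0231, 0.169]
tool_rot: [0.999, 0.037, -0.0, -0.0]
force: [-0.3, 1.0, -1.6]
finger_gap: 0.095
gripper_force: 78.6
```

```bash
cat > rp.py <<'E'
from go import *
import sys
np.set_printoptions(precision=2,suppress=True)
st=np.array([.5545,.0712]);A=.0728
def report(n=6):
    F=[]
    for i in range(n): manip.snapshot("top");s=manip.sense();F.append(np.r_[s["force"],s["ft_torque"]])
    p=np.array(s["tcp_pos"]);M=R.from_quat(s["tool_rot"]).as_matrix();F=np.mean(F,0)
    c,sn=np.cos(A),np.sin(A);L=(p[:2]-st)@np.array([[c,-sn],[sn,c]])*1000
    yaw=np.degrees(np.arctan2(M[1,0],M[0,0])-A)
    if L[0]<0: e=-(L[1]+90);nom=0
    elif L[1]>0: e=L[0]-90;nom=90
    else: e=np.hypot(*L)-90;nom=90+np.degrees(np.arctan2(L[1],L[0]))
    # tool frame: x ahead, y right (outward), z down
    print("t",round(s["t"],2),"stand xy",L,"out-err",round(e,2),"z",round(p[2]*1000,2),"yaw",round(yaw,2),"nom",round(nom,2),"tilt",M[2,:2].round(4),"F tool",M.T@F[:3],"M tool",(M.T@F[3:]*1000).round(0),"grip",round(s["finger_gap"],3))
if __name__=="__main__": report(int(sys.argv[1]) if len(sys.argv)>1 else 3)
E
python3 rp.py 6
```

```text
t 8.2 stand xy [-62.85 -90.02] out-err 0.02 z 169.09 yaw 0.03 nom 0 tilt [-0.  0.] F tool [-0.2   0.17  1.2 ] M tool [-7. 23.  5.] grip 0.095
```

Call:
apply_moves(claw=[-1,-1,-1,-1,-1], travel=[[0.002,0,0],[0.004,0,0],[0.006,0,0],[0.007,0,0],[0.008,0,0]], turn=[[0,0,0],[0,0,0],[0,0,0],[0,0,0],[0,0,0]])

```text
t: 8.62
tcp_pos: [0.505, -0.0227, 0.1691]
tool_rot: [0.999, 0.037, 0.0, 0.0]
force: [0.2, -0.2, -1.4]
finger_gap: 0.091
gripper_force: 78.6
```

Call:
apply_moves(claw=[-1,-1,-1,-1,-1], travel=[[0.001,0,0],[0.002,0,0],[0.003,0,0],[0.003,0,0],[0.003,0,0]], turn=[[0,0,0],[0,0,0],[0,0,0],[0,0,0],[0,0,0]])

```text
t: 9.03
tcp_pos: [0.5072, -0.0225, 0.1691]
tool_rot: [0.999, 0.037, -0.0, 0.0]
force: [-0.1, 0.6, -1.0]
finger_gap: 0.091
gripper_force: 78.6
```

```bash
python3 rp.py 5
```

```text
t 9.28 stand xy [-54.03 -90.03] out-err 0.03 z 169.07 yaw 0.03 nom 0 tilt [-0. -0.] F tool [0.15 0.   1.08] M tool [  5.  24. -19.] grip 0.092
```

Call:
apply_moves(claw=[-1,-1,-1,-1,-1], travel=[[0.0015,0,0],[0.003,0,0],[0.0045,0,0],[0.006,0,0],[0.0075,0,0]], turn=[[0,0,0],[0,0,0],[0,0,0],[0,0,0],[0,0,0]])

```text
t: 9.7
tcp_pos: [0.5134, -0.0221, 0.1691]
tool_rot: [0.999, 0.037, 0.0, 0.0]
force: [1.1, -0.0, -1.8]
finger_gap: 0.093
gripper_force: 78.6
```

Call:
apply_moves(claw=[-1,-1,-1,-1,-1], travel=[[0.0015,0,0],[0.003,0,0],[0.0045,0,0],[0.006,0,0],[0.0075,0,0]], turn=[[0,0,0],[0,0,0],[0,0,0],[0,0,0],[0,0,0]])

```text
t: 10.12
tcp_pos: [0.5193, -0.0216, 0.169]
tool_rot: [0.999, 0.037, -0.0, -0.0]
force: [-0.0, 0.5, -2.1]
finger_gap: 0.091
gripper_force: 78.6
```

```bash
python3 rp.py 5; python3 - <<'E'
from go import *
import cv2
d=manip.snapshot("side");cv2.imwrite("pics/thr.png",cv2.resize(d["pixels"][165:213,280:344],(640,480),interpolation=cv2.INTER_CUBIC)[:,:,::-1])
E
```

```text
t 10.37 stand xy [-42.09 -89.97] out-err -0.03 z 169.05 yaw 0.03 nom 0 tilt [-0. -0.] F tool [ 0.15 -0.39  1.47] M tool [ 5. 16. -8.] grip 0.092
```

View pics/thr.png

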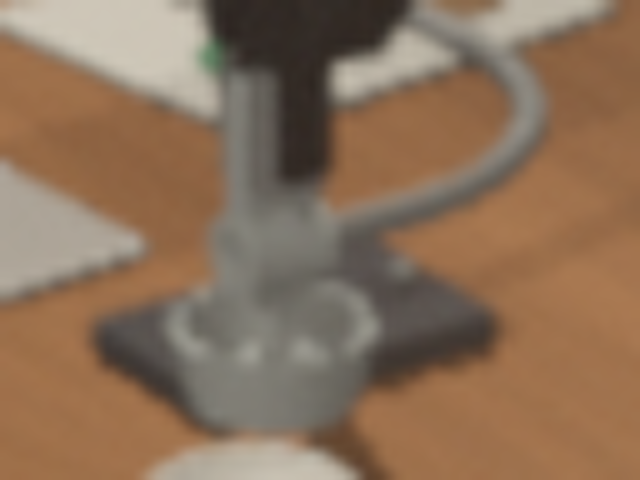

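The rod enters the sleeve at (345,225) and the forces are near zero, so it is threaded. I'll advance on the lead, then feel sideways for the centre.

Call:
apply_moves(claw=[-1,-1,-1,-1,-1], travel=[[0.002,0,0],[0.004,0,0],[0.006,0,0],[0.008,0,0],[0.01,0,0]], turn=[[0,0,0],[0,0,0],[0,0,0],[0,0,0],[0,0,0]])

```text
t: 10.83
tcp_pos: [0.5274, -0.0211, 0.1691]
tool_rot: [0.999, 0.037, 0.0, 0.0]
force: [-0.0, 0.4, -0.9]
finger_gap: 0.095
gripper_force: 78.6
```

Call:
apply_moves(claw=[-1,-1,-1,-1,-1], travel=[[0.002,0,0],[0.004,0,0],[0.006,0,0],[0.008,0,0],[0.01,0,0]], turn=[[0,0,0],[0,0,0],[0,0,0],[0,0,0],[0,0,0]])

```text
t: 11.25
tcp_pos: [0.5353, -0.0204, 0.169]
tool_rot: [0.999, 0.037, -0.0, -0.0]
force: [-1.0, 0.3, -1.2]
finger_gap: 0.095
gripper_force: 78.6
```

Call:
apply_moves(claw=[-1,-1,-1,-1,-1], travel=[[0.002,0,0],[0.004,0,0],[0.006,0,0],[0.0075,0,0],[0.0075,0,0]], turn=[[0,0,0],[0,0,0],[0,0,0],[0,0,0],[0,0,0]])

```text
t: 11.67
tcp_pos: [0.5415, -0.02, 0.1691]
tool_rot: [0.999, 0.037, 0.0, 0.0]
force: [0.2, -0.1, -1.1]
finger_gap: 0.09
gripper_force: 78.6
```

```bash
python3 rp.py 5
```

```text
t 11.92 stand xy [-20.11 -89.97] out-err -0.03 z 169.06 yaw 0.03 nom 0 tilt [-0. -0.] F tool [-0.17 -0.32  1.05] M tool [-7.  5. -6.] grip 0.088
```

Call:
apply_moves(claw=[-1,-1,-1,-1,-1], travel=[[0,0.0005,0],[0,0.001,0],[0,0.001,0],[0,0.001,0],[0,0.001,0]], turn=[[0,0,0],[0,0,0],[0,0,0],[0,0,0],[0,0,0]])

```text
t: 12.33
tcp_pos: [0.5412, -0.0208, 0.1691]
tool_rot: [0.999, 0.037, -0.0, -0.0]
force: [0.3, 0.3, -0.2]
finger_gap: 0.093
gripper_force: 78.6
```

```bash
python3 rp.py 4
```

```text
t 12.53 stand xy [-19.98 -90.79] out-err 0.79 z 169.09 yaw 0.03 nom 0 tilt [0. 0.] F tool [-0.19  0.01  1.56] M tool [-21.  -3.  -4.] grip 0.09
```

Call:
apply_moves(claw=[-1,-1,-1,-1], travel=[[0,0.0003,0],[0,0.0006,0],[0,0.0006,0],[0,0.0006,0]], turn=[[0,0,0],[0,0,0],[0,0,0],[0,0,0]])

```text
t: 12.87
tcp_pos: [0.5412, -0.0213, 0.1691]
tool_rot: [0.999, 0.037, -0.0, 0.0]
force: [-0.0, 0.4, -1.1]
finger_gap: 0.096
gripper_force: 78.6
```

```bash
python3 rp.py 4
```

```text
t 13.07 stand xy [-19.99 -91.28] out-err 1.28 z 169.06 yaw 0.03 nom 0 tilt [-0.  0.] F tool [-0.17 -0.04  1.16] M tool [18. -7.  3.] grip 0.095
```

Call:
apply_moves(claw=[-1,-1,-1,-1], travel=[[0,0.0003,0],[0,0.0005,0],[0,0.0005,0],[0,0.0005,0]], turn=[[0,0,0],[0,0,0],[0,0,0],[0,0,0]])

```text
t: 13.4
tcp_pos: [0.5412, -0.0217, 0.1691]
tool_rot: [0.999, 0.037, -0.0, 0.0]
force: [0.2, -0.0, -0.9]
finger_gap: 0.097
gripper_force: 78.6
```

```bash
python3 rp.py 4
```

```text
t 13.6 stand xy [-19.97 -91.67] out-err 1.67 z 169.08 yaw 0.03 nom 0 tilt [0. 0.] F tool [-0.01  0.09  1.09] M tool [  5. -11.   3.] grip 0.09
```

Call:
apply_moves(claw=[-1,-1,-1,-1], travel=[[0,0.0003,0],[0,0.0005,0],[0,0.0005,0],[0,0.0005,0]], turn=[[0,0,0],[0,0,0],[0,0,0],[0,0,0]])

```text
t: 13.93
tcp_pos: [0.5412, -0.0219, 0.1691]
tool_rot: [0.999, 0.037, -0.0, -0.0]
force: [0.2, 0.9, -0.2]
finger_gap: 0.094
gripper_force: 78.6
```

```bash
python3 rp.py 4
```

```text
t 14.13 stand xy [-20.05 -91.89] out-err 1.89 z 169.05 yaw 0.03 nom 0 tilt [-0. -0.] F tool [-0.06 -1.25  1.14] M tool [235.  33.  11.] grip 0.092
```

Call:
apply_moves(claw=[-1,-1,-1,-1], travel=[[0,0.0003,0],[0,0.0005,0],[0,0.0005,0],[0,0.0005,0]], turn=[[0,0,0],[0,0,0],[0,0,0],[0,0,0]])

```text
t: 14.47
tcp_pos: [0.5412, -0.022, 0.1691]
tool_rot: [0.999, 0.037, -0.0, -0.0]
force: [0.5, 3.5, -0.9]
finger_gap: 0.093
gripper_force: 78.6
```

```bash
python3 rp.py 4
```

```text
t 14.67 stand xy [-20.01 -92.06] out-err 2.06 z 169.06 yaw 0.02 nom 0 tilt [-0. -0.] F tool [ 0.37 -3.74  0.8 ] M tool [759. 104.  42.] grip 0.092
```

Call:
apply_moves(claw=[-1,-1,-1,-1,-1], travel=[[0,-0.001,0],[0,-0.002,0],[0,-0.0032,0],[0,-0.0032,0],[0,-0.0032,0]], turn=[[0,0,0],[0,0,0],[0,0,0],[0,0,0],[0,0,0]])

```text
t: 15.08
tcp_pos: [0.5412, -0.0204, 0.1691]
tool_rot: [0.999, 0.037, 0.0, 0.0]
force: [-0.4, 0.1, -1.3]
finger_gap: 0.091
gripper_force: 78.6
```

```bash
python3 rp.py 4
```

```text
t 15.28 stand xy [-19.97 -90.1 ] out-err 0.1 z 169.08 yaw 0.03 nom 0 tilt [0. 0.] F tool [ 0.17 -0.09  1.47] M tool [-18. -17. -14.] grip 0.092
```

Call:
apply_moves(claw=[-1,-1,-1,-1], travel=[[0,-0.0003,0],[0,-0.0006,0],[0,-0.0006,0],[0,-0.0006,0]], turn=[[0,0,0],[0,0,0],[0,0,0],[0,0,0]])

```text
t: 15.62
tcp_pos: [0.5411, -0.0195, 0.1691]
tool_rot: [0.999, 0.037, -0.0, 0.0]
force: [0.4, -0.3, -1.9]
finger_gap: 0.093
gripper_force: 78.6
```

```bash
python3 rp.py 4
```

```text
t 15.82 stand xy [-20.01 -89.49] out-err -0.51 z 169.06 yaw 0.03 nom 0 tilt [-0.  0.] F tool [-0.11  0.39  1.4 ] M tool [-50.   1. -11.] grip 0.092
```

Call:
apply_moves(claw=[-1,-1,-1,-1,-1], travel=[[0,0.0015,0],[0,0.0015,0.0006],[0,0.0015,0.0012],[0,0.0015,0.0012],[0,0.0015,0.0012]], turn=[[0,0,0],[0,0,0],[0,0,0],[0,0,0],[0,0,0]])

```text
t: 16.23
tcp_pos: [0.5411, -0.0206, 0.168]
tool_rot: [0.999, 0.037, -0.0, -0.0]
force: [-0.5, 0.1, -1.6]
finger_gap: 0.096
gripper_force: 78.6
```

```bash
python3 rp.py 4
```

```text
t 16.43 stand xy [-19.98 -90.64] out-err 0.64 z 168.12 yaw 0.03 nom 0 tilt [ 0. -0.] F tool [-0.13  0.27  1.34] M tool [-31.  19.  -2.] grip 0.096
```

Call:
apply_moves(claw=[-1,-1,-1,-1,-1], travel=[[0,0,-0.001],[0,0,-0.002],[0,0,-0.0024],[0,0,-0.0024],[0,0,-0.0024]], turn=[[0,0,0],[0,0,0],[0,0,0],[0,0,0],[0,0,0]])

```text
t: 16.85
tcp_pos: [0.5412, -0.0206, 0.1701]
tool_rot: [0.999, 0.037, 0.0, 0.0]
force: [-0.9, -0.2, -0.9]
finger_gap: 0.09
gripper_force: 78.4
```

```bash
python3 rp.py 4
```

```text
t 17.05 stand xy [-19.98 -90.63] out-err 0.63 z 170.06 yaw 0.03 nom 0 tilt [ 0. -0.] F tool [0.07 0.43 1.6 ] M tool [ 20. -16.   4.] grip 0.094
```

```bash
cat > path.py <<'E'
from go import *
import sys
np.set_printoptions(precision=2,suppress=True)
st=np.array([.5545,.0712]);A=.0728
def rod(s): # nominal rod centreline in stand frame, mm, s=0 at bend start
    s=np.atleast_1d(s);B=45*np.pi;f=np.clip(s/90,0,np.pi/2)
    x=np.where(s<0,s,90*np.sin(f));y=np.where(s>B,s-B,-90*np.cos(f));return np.stack([x,y],-1)
def sleeve(s): # best bore centre and yaw (stand frame) with sleeve centred at s
    c=rod(s)[0];g=np.clip(s/90,0,np.pi/2);t=np.array([np.cos(g),np.sin(g)]);n=np.array([-t[1],t[0]])
    d=rod(np.linspace(s-14,s+14,57))-c;u,v=d@t,d@n;k=np.polyfit(u,v,1);r=v-np.polyval(k,u)
    return c+n*(k[1]+(r.max()+r.min())/2),g+np.arctan(k[0])
def state(n=3):
    F=[]
    for i in range(n): manip.snapshot("top");s=manip.sense();F.append(np.r_[s["force"],s["ft_torque"]])
    return s,np.mean(F,0)
def run(svals,O,dy=0,z=169.0,n=3,zoff=0):
    "report, then print the rows for the sleeve to follow svals; O=rod offset mm in stand frame, dy=extra rod yaw rad about the lead start"
    s,F=state(n);p=np.array(s["tcp_pos"]);q=R.from_quat(s["tool_rot"]);M=q.as_matrix()
    c,sn=np.cos(A),np.sin(A);Q=np.array([[c,-sn],[sn,c]]);L=(p[:2]-st)@Q*1000
    cd,sd=np.cos(dy),np.sin(dy);D=np.array([[cd,-sd],[sd,cd]]);O=np.array(O)
    pose=lambda k:(lambda a:(D@(a[0]-[0,-90])+[0,-90]+O,a[1]+dy))(sleeve(k))
    yaw=np.arctan2(M[1,0],M[0,0])-A
    ss=np.linspace(-70,210,2801);near=rod(ss);g=(L-O-[0,-90])@D+[0,-90];s0=ss[np.argmin(np.hypot(*(near-g).T))]
    e,ey=pose(s0);rt=np.array([np.sin(ey),-np.cos(ey)])
    print("t",round(s["t"],2),"xy",L,"s",round(s0,1),"right of plan",round((L-e)@rt,2),"z",round(p[2]*1000,2),"yaw err deg",np.degrees(yaw-ey).round(2),"F tool",M.T@F[:3],"M mNm",(M.T@F[3:]*1000).round(0),"gap",round(s["finger_gap"],3))
    tr,tu=[],[]
    for k in svals:
        xy,y=pose(k);X=np.r_[st+Q@xy/1000,z/1000];E=down(y+A)
        tr.append((q.inv().apply(X-p)/.8).round(4).tolist());tu.append((q.inv()*E).as_rotvec().__truediv__(np.pi).round(4).tolist())
    print("travel",tr,"\nturn",tu)
E
python3 -c "
from path import *
run([-17,-14,-11,-8,-5],(0,-.65))
for k in (-14,-7,0,7,45,130,141,150):print(k,sleeve(k)[0]-rod(k)[0],np.degrees(sleeve(k)[1]))"
```

```text
t 17.2 xy [-19.97 -90.64] s -20.0 right of plan -0.01 z 170.05 yaw err deg 0.03 F tool [0.09 0.07 1.13] M mNm [-16. -12.  18.] gap 0.092
travel [[0.0037, 0.0, 0.0013], [0.0075, 0.0, 0.0013], [0.0112, -0.0, 0.0013], [0.015, -0.0001, 0.0013], [0.0187, -0.0002, 0.0013]] 
turn [[0.0, -0.0, 0.0002], [0.0, -0.0, 0.0002], [0.0, -0.0, 0.0], [0.0, -0.0, -0.0008], [0.0, -0.0, -0.0027]]
-14 [0. 0.] 0.0
-7 [0.   0.09] 0.26021137372211794
0 [0.   0.32] 1.6982906627661454
7 [-0.04  0.51] 4.714861754178055
45 [-0.26  0.48] 28.647889756541158
130 [-0.54  0.07] 82.74322395058883
141 [-0.33  0.  ] 88.1811846839633
150 [-0.06  0.  ] 89.87480715500664
```

Call:
apply_moves(claw=[-1,-1,-1,-1,-1], travel=[[0.0037,0,0.0012],[0.0075,0,0.0012],[0.0112,0,0.0012],[0.015,-0.0001,0.0012],[0.0187,-0.0002,0.0012]], turn=[[0,0,0],[0,0,0],[0,0,0],[0,0,-0.0008],[0,0,-0.0027]])

```text
t: 17.62
tcp_pos: [0.5566, -0.0194, 0.1691]
tool_rot: [0.999, 0.041, 0.0, 0.0]
force: [-1.1, -0.6, -0.8]
finger_gap: 0.101
gripper_force: 78.4
```

```bash
python3 -c "
from path import *
run([-3,-1,1,3,5],(0,-.65))"
```

```text
t 17.77 xy [ -4.71 -90.48] s -4.7 right of plan -0.02 z 169.02 yaw err deg -0.04 F tool [0.68 0.05 0.98] M mNm [ 9. -7. 13.] gap 0.094
travel [[0.0021, -0.0, 0.0], [0.0046, -0.0001, 0.0], [0.0071, -0.0002, 0.0], [0.0096, -0.0003, 0.0], [0.0121, -0.0004, 0.0]] 
turn [[0.0, -0.0, -0.002], [0.0, -0.0, -0.0048], [0.0, -0.0, -0.0083], [0.0, -0.0, -0.0126], [0.0, -0.0, -0.0176]]
```

Call:
apply_moves(claw=[-1,-1,-1,-1,-1], travel=[[0.0021,0,0],[0.0046,-0.0001,0],[0.0071,-0.0002,0],[0.0096,-0.0003,0],[0.0121,-0.0004,0]], turn=[[0,0,-0.002],[0,0,-0.0048],[0,0,-0.0083],[0,0,-0.0126],[0,0,-0.0176]])

```text
t: 18.18
tcp_pos: [0.5659, -0.0183, 0.1691]
tool_rot: [0.998, 0.069, 0.0, 0.0]
force: [0.9, -0.4, -1.1]
finger_gap: 0.093
gripper_force: 78.4
```

```bash
python3 -c "
from path import *
run([7,9,11,13,15],(0,-.65))"
```

```text
t 18.33 xy [  4.84 -90.05] s 4.9 right of plan 0.01 z 169.05 yaw err deg 0.05 F tool [ 0.21 -0.12  0.92] M mNm [-30.  19.  43.] gap 0.093
travel [[0.0026, -0.0001, 0.0001], [0.0051, -0.0001, 0.0001], [0.0076, -0.0003, 0.0001], [0.0101, -0.0004, 0.0001], [0.0126, -0.0007, 0.0001]] 
turn [[0.0, -0.0, -0.0056], [0.0, -0.0, -0.0119], [0.0, -0.0, -0.0185], [0.0, -0.0, -0.0254], [0.0, -0.0, -0.0325]]
```

Call:
apply_moves(claw=[-1,-1,-1,-1,-1], travel=[[0.0026,0,0],[0.0051,-0.0001,0],[0.0076,-0.0003,0],[0.0101,-0.0004,0],[0.0126,-0.0007,0]], turn=[[0,0,-0.0056],[0,0,-0.0119],[0,0,-0.0185],[0,0,-0.0254],[0,0,-0.0325]])

```text
t: 18.75
tcp_pos: [0.5759, -0.0163, 0.1691]
tool_rot: [0.993, 0.12, 0.0, 0.0]
force: [-0.6, -0.6, -1.4]
finger_gap: 0.094
gripper_force: 78.5
```

```bash
python3 -c "
from path import *
run([17,19,21,23,25],(0.3,-.65))"
```

```text
t 18.9 xy [ 14.83 -88.83] s 14.7 right of plan -0.09 z 169.05 yaw err deg 0.2 F tool [0.66 0.19 1.24] M mNm [-19.  22.   7.] gap 0.09
travel [[0.0029, 0.0001, 0.0001], [0.0053, -0.0, 0.0001], [0.0078, -0.0001, 0.0001], [0.0103, -0.0003, 0.0001], [0.0128, -0.0006, 0.0001]] 
turn [[0.0, -0.0, -0.007], [0.0, -0.0, -0.0141], [0.0, -0.0, -0.0212], [0.0, -0.0, -0.0283], [0.0, -0.0, -0.0353]]
```

Call:
apply_moves(claw=[-1,-1,-1,-1,-1], travel=[[0.0027,0,0],[0.0052,0,0],[0.0077,-0.0002,0],[0.0102,-0.0004,0],[0.0127,-0.0006,0]], turn=[[0,0,-0.007],[0,0,-0.0141],[0,0,-0.0212],[0,0,-0.0283],[0,0,-0.0353]])

```text
t: 19.32
tcp_pos: [0.5856, -0.0134, 0.1691]
tool_rot: [0.985, 0.175, 0.0, 0.0]
force: [0.5, 1.1, -1.4]
finger_gap: 0.097
gripper_force: 78.6
```

```bash
python3 -c "
from path import *
run([27,29,31,33,35],(0.2,-.65))"
```

```text
t 19.47 xy [ 24.78 -86.66] s 25.1 right of plan 0.0 z 169.04 yaw err deg -0.07 F tool [ 0.15 -0.02  1.27] M mNm [ 23. -10.  21.] gap 0.088
travel [[0.0024, -0.0, 0.0001], [0.0049, -0.0001, 0.0001], [0.0074, -0.0003, 0.0001], [0.0099, -0.0004, 0.0001], [0.0123, -0.0007, 0.0001]] 
turn [[0.0, -0.0, -0.0071], [0.0, -0.0, -0.0142], [0.0, -0.0, -0.0213], [0.0, -0.0, -0.0283], [0.0, -0.0, -0.0354]]
```

Tracking cleanly; two segments at once.

Call:
apply_moves(claw=[-1,-1,-1,-1,-1], travel=[[0.0025,0,0],[0.005,-0.0001,0],[0.0075,-0.0003,0],[0.01,-0.0004,0],[0.0124,-0.0007,0]], turn=[[0,0,-0.0071],[0,0,-0.0142],[0,0,-0.0213],[0,0,-0.0283],[0,0,-0.0354]])

```text
t: 19.88
tcp_pos: [0.5947, -0.0095, 0.1691]
tool_rot: [0.973, 0.23, 0.0, 0.0]
force: [-0.1, 0.9, -0.7]
finger_gap: 0.091
gripper_force: 78.6
```

```bash
python3 -c "
from path import *
run([37,39,41,43,45],(0.2,-.65))"
```

```text
t 20.03 xy [ 34.15 -83.39] s 35.0 right of plan -0.02 z 169.05 yaw err deg -0.0 F tool [-0.35  0.01  1.5 ] M mNm [-14.   2.   0.] gap 0.09
travel [[0.0024, -0.0, 0.0001], [0.0049, -0.0001, 0.0001], [0.0074, -0.0002, 0.0001], [0.0099, -0.0004, 0.0001], [0.0123, -0.0007, 0.0001]] 
turn [[0.0, -0.0, -0.0071], [0.0, -0.0, -0.0141], [0.0, -0.0, -0.0212], [0.0, -0.0, -0.0283], [0.0, -0.0, -0.0354]]
```

Call:
apply_moves(claw=[-1,-1,-1,-1,-1], travel=[[0.0025,0,0],[0.005,-0.0001,0],[0.0075,-0.0003,0],[0.01,-0.0004,0],[0.0124,-0.0007,0]], turn=[[0,0,-0.0071],[0,0,-0.0142],[0,0,-0.0213],[0,0,-0.0283],[0,0,-0.0354]])

```text
t: 20.45
tcp_pos: [0.6033, -0.0045, 0.1691]
tool_rot: [0.959, 0.283, 0.0, 0.0]
force: [-0.4, 0.0, -1.9]
finger_gap: 0.089
gripper_force: 78.6
```

```bash
python3 -c "
from path import *
run([47,49,51,53,55],(0.2,-.65))"
```

```text
t 20.6 xy [ 43.11 -79.06] s 45.1 right of plan -0.07 z 169.05 yaw err deg -0.05 F tool [ 0.58 -0.14  1.22] M mNm [-35.   0.   8.] gap 0.093
travel [[0.0024, 0.0001, 0.0001], [0.0049, -0.0, 0.0001], [0.0074, -0.0002, 0.0001], [0.0098, -0.0003, 0.0001], [0.0123, -0.0006, 0.0001]] 
turn [[0.0, -0.0, -0.007], [0.0, -0.0, -0.0141], [0.0, -0.0, -0.0212], [0.0, -0.0, -0.0282], [0.0, -0.0, -0.0353]]
```

Call:
apply_moves(claw=[-1,-1,-1,-1,-1], travel=[[0.0025,0.0001,0],[0.005,0,0],[0.0075,-0.0002,0],[0.01,-0.0003,0],[0.0124,-0.0006,0]], turn=[[0,0,-0.0071],[0,0,-0.0142],[0,0,-0.0213],[0,0,-0.0283],[0,0,-0.0354]])

```text
t: 21.02
tcp_pos: [0.6114, 0.0013, 0.1691]
tool_rot: [0.942, 0.336, 0.0, 0.0]
force: [-0.2, 0.1, -1.1]
finger_gap: 0.09
gripper_force: 78.6
```

```bash
python3 -c "
from path import *
run([57,59,61,63,65],(0.2,-.65))"
```

```text
t 21.17 xy [ 51.63 -73.89] s 55.1 right of plan 0.03 z 169.07 yaw err deg -0.05 F tool [0.08 0.16 1.35] M mNm [ 20.  17. -16.] gap 0.091
travel [[0.0024, -0.0001, 0.0001], [0.0048, -0.0002, 0.0001], [0.0073, -0.0003, 0.0001], [0.0098, -0.0005, 0.0001], [0.0123, -0.0007, 0.0001]] 
turn [[0.0, -0.0, -0.007], [0.0, -0.0, -0.0141], [0.0, -0.0, -0.0211], [0.0, -0.0, -0.0282], [0.0, -0.0, -0.0353]]
```

Call:
apply_moves(claw=[-1,-1,-1,-1,-1], travel=[[0.0025,0,0],[0.005,-0.0001,0],[0.0075,-0.0003,0],[0.01,-0.0004,0],[0.0124,-0.0007,0]], turn=[[0,0,-0.0071],[0,0,-0.0142],[0,0,-0.0213],[0,0,-0.0283],[0,0,-0.0354]])

```text
t: 21.58
tcp_pos: [0.6187, 0.008, 0.1691]
tool_rot: [0.922, 0.388, 0.0, -0.0]
force: [-0.2, -1.0, -1.3]
finger_gap: 0.091
gripper_force: 78.6
```

```bash
python3 -c "
from path import *
run([67,69,71,73,75],(0.2,-.65))"
```

```text
t 21.73 xy [ 59.4  -67.72] s 65.1 right of plan 0.0 z 169.03 yaw err deg -0.04 F tool [0.07 0.07 1.96] M mNm [ 13.  39. -30.] gap 0.088
travel [[0.0024, -0.0, 0.0], [0.0049, -0.0001, 0.0], [0.0073, -0.0002, 0.0], [0.0098, -0.0004, 0.0], [0.0123, -0.0007, 0.0]] 
turn [[0.0, -0.0, -0.007], [0.0, -0.0, -0.014], [0.0, -0.0, -0.0211], [0.0, -0.0, -0.0282], [0.0, -0.0, -0.0353]]
```

Call:
apply_moves(claw=[-1,-1,-1,-1,-1], travel=[[0.0025,0,0],[0.005,-0.0001,0],[0.0075,-0.0003,0],[0.01,-0.0004,0],[0.0124,-0.0007,0]], turn=[[0,0,-0.0071],[0,0,-0.0142],[0,0,-0.0213],[0,0,-0.0283],[0,0,-0.0354]])

```text
t: 22.15
tcp_pos: [0.6252, 0.0155, 0.169]
tool_rot: [0.899, 0.439, -0.0, -0.0]
force: [0.0, -1.0, -0.7]
finger_gap: 0.095
gripper_force: 78.6
```

```bash
python3 -c "
from path import *
run([77,79,81,83,85],(0.2,-.65))"
```

```text
t 22.3 xy [ 66.48 -60.67] s 75.1 right of plan -0.04 z 169.06 yaw err deg -0.04 F tool [-0.05 -0.08  0.99] M mNm [36. -6. 37.] gap 0.093
travel [[0.0023, 0.0, 0.0001], [0.0048, -0.0001, 0.0001], [0.0073, -0.0002, 0.0001], [0.0097, -0.0004, 0.0001], [0.0122, -0.0006, 0.0001]] 
turn [[0.0, -0.0001, -0.0069], [0.0, -0.0001, -0.014], [0.0, -0.0001, -0.0211], [0.0, -0.0001, -0.0281], [0.0, -0.0001, -0.0352]]
```

Call:
apply_moves(claw=[-1,-1,-1,-1,-1], travel=[[0.0025,0,0],[0.005,-0.0001,0],[0.0075,-0.0003,0],[0.01,-0.0004,0],[0.0124,-0.0007,0]], turn=[[0,0,-0.0071],[0,0,-0.0142],[0,0,-0.0213],[0,0,-0.0283],[0,0,-0.0354]])

```text
t: 22.72
tcp_pos: [0.6308, 0.0236, 0.169]
tool_rot: [0.873, 0.488, -0.0, -0.0]
force: [-0.1, 1.1, -0.8]
finger_gap: 0.095
gripper_force: 78.6
```

```bash
python3 -c "
from path import *
run([87,89,91,93,95],(0.2,-.65))"
```

```text
t 22.87 xy [ 72.76 -52.84] s 85.2 right of plan -0.08 z 169.07 yaw err deg -0.09 F tool [ 0.24 -0.3   1.41] M mNm [103.  61.   5.] gap 0.092
travel [[0.0022, 0.0001, 0.0001], [0.0047, -0.0, 0.0001], [0.0071, -0.0001, 0.0001], [0.0096, -0.0003, 0.0001], [0.0121, -0.0006, 0.0001]] 
turn [[0.0, -0.0001, -0.0069], [0.0, -0.0001, -0.014], [0.0, -0.0001, -0.021], [0.0, -0.0001, -0.0281], [0.0, -0.0001, -0.0352]]
```

```bash
python3 -c "
from path import *
run([87,89,91,93,95],(-0.6,-.65),n=1)"
```

```text
t 22.92 xy [ 72.69 -52.92] s 85.6 right of plan 0.56 z 169.07 yaw err deg -0.37 F tool [ 0.32 -0.77  1.73] M mNm [127. 105.  20.] gap 0.097
travel [[0.0017, -0.0007, 0.0001], [0.0042, -0.0008, 0.0001], [0.0067, -0.0009, 0.0001], [0.0092, -0.0011, 0.0001], [0.0116, -0.0014, 0.0001]] 
turn [[0.0, -0.0001, -0.007], [0.0, -0.0001, -0.0141], [0.0, -0.0001, -0.0211], [0.0, -0.0001, -0.0282], [0.0, -0.0001, -0.0353]]
```

Call:
apply_moves(claw=[-1,-1,-1,-1,-1], travel=[[0.0017,-0.0007,0],[0.0042,-0.0008,0],[0.0067,-0.0009,0],[0.0092,-0.0011,0],[0.0117,-0.0014,0]], turn=[[0,0,-0.007],[0,0,-0.0141],[0,0,-0.0211],[0,0,-0.0282],[0,0,-0.0353]])

```text
t: 23.33
tcp_pos: [0.635, 0.0322, 0.1691]
tool_rot: [0.844, 0.536, 0.0, 0.0]
force: [1.4, 0.3, -0.8]
finger_gap: 0.089
gripper_force: 78.6
```

```bash
python3 -c "
from path import *
run([97,99,101,103,105],(-.6,-.65))"
```

```text
t 23.48 xy [ 77.33 -44.75] s 95.0 right of plan 0.09 z 169.11 yaw err deg 0.03 F tool [-0.53  0.22  1.25] M mNm [15.  9.  7.] gap 0.094
travel [[0.0025, -0.0001, 0.0001], [0.0049, -0.0002, 0.0001], [0.0074, -0.0004, 0.0001], [0.0099, -0.0005, 0.0001], [0.0124, -0.0008, 0.0001]] 
turn [[0.0001, 0.0, -0.0069], [0.0001, 0.0, -0.014], [0.0001, 0.0, -0.0211], [0.0001, 0.0, -0.0281], [0.0001, 0.0, -0.0352]]
```

Call:
apply_moves(claw=[-1,-1,-1,-1,-1], travel=[[0.0025,-0.0001,0],[0.005,-0.0002,0],[0.0074,-0.0004,0],[0.0099,-0.0006,0],[0.0124,-0.0009,0]], turn=[[0,0,-0.007],[0,0,-0.0141],[0,0,-0.0212],[0,0,-0.0282],[0,0,-0.0353]])

```text
t: 23.9
tcp_pos: [0.6384, 0.0415, 0.1691]
tool_rot: [0.813, 0.582, 0.0, 0.0]
force: [0.7, 0.0, -1.1]
finger_gap: 0.09
gripper_force: 78.6
```

```bash
python3 -c "
from path import *
run([107,109,111,113,115],(-.65,-.65))"
```

```text
t 24.05 xy [ 81.48 -35.69] s 105.1 right of plan -0.17 z 169.06 yaw err deg -0.05 F tool [0.41 0.08 1.15] M mNm [ 6. 11. 10.] gap 0.094
travel [[0.0024, 0.0002, 0.0001], [0.0049, 0.0001, 0.0001], [0.0074, -0.0, 0.0001], [0.0098, -0.0002, 0.0001], [0.0123, -0.0005, 0.0001]] 
turn [[0.0, 0.0, -0.007], [0.0, 0.0, -0.0141], [0.0, 0.0, -0.0211], [0.0, 0.0, -0.0282], [0.0, 0.0, -0.0353]]
```

Call:
apply_moves(claw=[-1,-1,-1,-1,-1], travel=[[0.0025,0.0001,0],[0.005,0,0],[0.0074,-0.0001,0],[0.0099,-0.0003,0],[0.0124,-0.0006,0]], turn=[[0,0,-0.007],[0,0,-0.0141],[0,0,-0.0212],[0,0,-0.0282],[0,0,-0.0353]])

```text
t: 24.47
tcp_pos: [0.6411, 0.0511, 0.1691]
tool_rot: [0.78, 0.626, 0.0, -0.0]
force: [0.8, 0.5, -1.3]
finger_gap: 0.087
gripper_force: 78.6
```

```bash
python3 -c "
from path import *
run([117,119,121,123,125],(-.65,-.65))"
```

```text
t 24.62 xy [ 84.9  -26.38] s 115.1 right of plan -0.12 z 169.03 yaw err deg -0.06 F tool [-0.05  0.07  1.8 ] M mNm [  2.  -8. -19.] gap 0.093
travel [[0.0024, 0.0001, 0.0], [0.0049, 0.0, 0.0], [0.0074, -0.0001, 0.0], [0.0098, -0.0003, 0.0], [0.0123, -0.0005, 0.0]] 
turn [[-0.0, 0.0, -0.0071], [-0.0, 0.0, -0.0141], [-0.0, 0.0, -0.0212], [-0.0, 0.0, -0.0283], [-0.0, 0.0, -0.0354]]
```

Call:
apply_moves(claw=[-1,-1,-1,-1,-1], travel=[[0.0025,0.0001,0],[0.0049,0,0],[0.0074,-0.0001,0],[0.0099,-0.0003,0],[0.0123,-0.0005,0]], turn=[[0,0,-0.007],[0,0,-0.0141],[0,0,-0.0212],[0,0,-0.0283],[0,0,-0.0354]])

```text
t: 25.03
tcp_pos: [0.6429, 0.0608, 0.1691]
tool_rot: [0.744, 0.668, 0.0, -0.0]
force: [0.9, 0.5, -1.6]
finger_gap: 0.091
gripper_force: 78.6
```

```bash
python3 -c "
from path import *
run([127,129,131,133,135],(-.65,-.65))"
```

```text
t 25.18 xy [ 87.36 -16.86] s 125.0 right of plan 0.03 z 169.06 yaw err deg 0.01 F tool [0.1  0.3  1.25] M mNm [-1. 14. 12.] gap 0.092
travel [[0.0025, -0.0001, 0.0001], [0.005, -0.0001, 0.0001], [0.0075, -0.0003, 0.0001], [0.01, -0.0005, 0.0001], [0.0124, -0.0007, 0.0001]] 
turn [[-0.0, 0.0, -0.007], [-0.0, 0.0, -0.0141], [-0.0, 0.0, -0.0209], [-0.0, 0.0, -0.0275], [-0.0, 0.0, -0.0335]]
```

Call:
apply_moves(claw=[-1,-1,-1,-1,-1], travel=[[0.0025,-0.0001,0],[0.005,-0.0001,0],[0.0075,-0.0003,0],[0.01,-0.0005,0],[0.0124,-0.0007,0]], turn=[[0,0,-0.007],[0,0,-0.0141],[0,0,-0.0209],[0,0,-0.0275],[0,0,-0.0335]])

```text
t: 25.6
tcp_pos: [0.6434, 0.0707, 0.1691]
tool_rot: [0.708, 0.706, 0.0, -0.0]
force: [-0.4, 0.0, -1.2]
finger_gap: 0.094
gripper_force: 78.6
```

```bash
python3 -c "
from path import *
run([137,139,141,143,145],(-.65,-.65))"
```

```text
t 25.75 xy [88.59 -6.99] s 135.0 right of plan -0.03 z 169.09 yaw err deg -0.0 F tool [ 0.02 -0.34  0.98] M mNm [ 25.  -6. -19.] gap 0.089
travel [[0.0025, 0.0, 0.0001], [0.005, 0.0, 0.0001], [0.0075, -0.0, 0.0001], [0.01, -0.0001, 0.0001], [0.0125, -0.0002, 0.0001]] 
turn [[0.0, 0.0, -0.0054], [0.0, 0.0, -0.0102], [0.0, 0.0, -0.0143], [0.0, 0.0, -0.0176], [0.0, 0.0, -0.0201]]
```

Call:
apply_moves(claw=[-1,-1,-1,-1,-1], travel=[[0.0025,0,0],[0.005,0,0],[0.0075,0,0],[0.01,-0.0001,0],[0.0125,-0.0002,0]], turn=[[0,0,-0.0054],[0,0,-0.0102],[0,0,-0.0143],[0,0,-0.0176],[0,0,-0.0201]])

```text
t: 26.17
tcp_pos: [0.6432, 0.0807, 0.169]
tool_rot: [0.686, 0.728, -0.0, -0.0]
force: [0.5, -0.0, -0.8]
finger_gap: 0.092
gripper_force: 78.6
```

```bash
python3 -c "
from path import *
run([147,149,151,153,155],(-.65,-.65))"
```

```text
t 26.32 xy [89.18  2.99] s 145.0 right of plan 0.01 z 169.05 yaw err deg -0.01 F tool [ 0.13 -0.32  0.79] M mNm [27. 34. 17.] gap 0.094
travel [[0.0025, 0.0, 0.0001], [0.005, 0.0001, 0.0001], [0.0075, 0.0001, 0.0001], [0.01, 0.0001, 0.0001], [0.0125, 0.0, 0.0001]] 
turn [[-0.0, 0.0, -0.0019], [-0.0, 0.0, -0.0032], [-0.0, 0.0, -0.0039], [-0.0, 0.0, -0.0042], [-0.0, 0.0, -0.0043]]
```

Call:
apply_moves(claw=[-1,-1,-1,-1,-1], travel=[[0.0025,0,0],[0.005,0.0001,0],[0.0075,0.0001,0],[0.01,0.0001,0],[0.0125,0,0]], turn=[[0,0,-0.0019],[0,0,-0.0032],[0,0,-0.0039],[0,0,-0.0042],[0,0,-0.0043]])

```text
t: 26.73
tcp_pos: [0.6427, 0.0906, 0.1691]
tool_rot: [0.681, 0.732, -0.0, 0.0]
force: [0.3, -0.2, -1.3]
finger_gap: 0.09
gripper_force: 78.6
```

```bash
python3 -c "
from path import *
run([165],(-.65,-.65))"
```

```text
t 26.88 xy [89.32 13.  ] s 155.0 right of plan -0.03 z 169.08 yaw err deg 0.0 F tool [-0.46 -0.36  1.41] M mNm [ 22. -15. -40.] gap 0.093
travel [[0.0125, 0.0, 0.0001]] 
turn [[-0.0, 0.0, 0.0]]
```

Call:
apply_moves(claw=[-1,-1,-1,-1,-1], travel=[[0.0025,0,0],[0.005,0,0],[0.0075,0,0],[0.01,0,0],[0.0125,0,0]], turn=[[0,0,0],[0,0,0],[0,0,0],[0,0,0],[0,0,0]])

```text
t: 27.3
tcp_pos: [0.6419, 0.1006, 0.1691]
tool_rot: [0.681, 0.732, -0.0, -0.0]
force: [-0.2, 0.2, -2.2]
finger_gap: 0.09
gripper_force: 78.6
```

```bash
python3 -c "
from path import *
run([172],(-.65,-.65))"
```

```text
t 27.45 xy [89.33 22.99] s 165.0 right of plan -0.02 z 169.08 yaw err deg 0.0 F tool [-0.26  0.45  1.49] M mNm [ 35. -14.  -1.] gap 0.089
travel [[0.0087, 0.0, 0.0001]] 
turn [[0.0, 0.0, 0.0]]
```

Call:
apply_moves(claw=[-1,-1,-1,-1,-1], travel=[[0.002,0,0],[0.004,0,0],[0.006,0,0],[0.008,0,0],[0.009,0,0]], turn=[[0,0,0],[0,0,0],[0,0,0],[0,0,0],[0,0,0]])

```text
t: 27.87
tcp_pos: [0.6414, 0.1079, 0.1691]
tool_rot: [0.681, 0.732, 0.0, -0.0]
force: [-0.6, 0.4, -1.0]
finger_gap: 0.089
gripper_force: 78.6
```

Call:
apply_moves(claw=[-1,-1,-1,-1,-1], travel=[[0.0005,0,0],[0.001,0,0],[0.0015,0,0],[0.002,0,0],[0.0025,0,0]], turn=[[0,0,0],[0,0,0],[0,0,0],[0,0,0],[0,0,0]])

```text
t: 28.28
tcp_pos: [0.6413, 0.1095, 0.1691]
tool_rot: [0.681, 0.732, -0.0, 0.0]
force: [-0.2, 0.6, -2.0]
finger_gap: 0.095
gripper_force: 78.6
```

```bash
python3 -c "
from path import *
run([180],(-.65,-.65))"
```

```text
t 28.43 xy [89.35 31.96] s 174.0 right of plan 0.0 z 169.06 yaw err deg -0.02 F tool [-0.29 -0.15  1.27] M mNm [  2.  -6. -24.] gap 0.094
travel [[0.0075, -0.0, 0.0001]] 
turn [[-0.0, 0.0, -0.0001]]
```

Call:
apply_moves(claw=[-1,-1,-1,-1,-1], travel=[[0.0005,0,0],[0.001,0,0],[0.0015,0,0],[0.002,0,0],[0.0025,0,0]], turn=[[0,0,0],[0,0,0],[0,0,0],[0,0,0],[0,0,0]])

```text
t: 28.85
tcp_pos: [0.6411, 0.1116, 0.169]
tool_rot: [0.681, 0.732, -0.0, -0.0]
force: [0.4, -0.2, -1.1]
finger_gap: 0.097
gripper_force: 78.6
```

```bash
python3 -c "
from path import *
run([180],(-.65,-.65))"
```

```text
t 29.0 xy [89.34 34.03] s 176.0 right of plan -0.01 z 169.07 yaw err deg -0.02 F tool [ 0.18 -0.06  1.59] M mNm [ 7. 11.  6.] gap 0.093
travel [[0.0049, 0.0, 0.0001]] 
turn [[0.0, 0.0, -0.0001]]
```

Call:
apply_moves(claw=[-1,-1,-1,-1], travel=[[0.0003,0,0],[0.0006,0,0],[0.0009,0,0],[0.0012,0,0]], turn=[[0,0,0],[0,0,0],[0,0,0],[0,0,0]])

```text
t: 29.33
tcp_pos: [0.6411, 0.1125, 0.1691]
tool_rot: [0.681, 0.732, -0.0, 0.0]
force: [0.4, 0.7, -1.1]
finger_gap: 0.091
gripper_force: 78.6
```

```bash
python3 -c "
from path import *
run([180],(-.65,-.65))"
```

```text
t 29.48 xy [89.33 34.95] s 177.0 right of plan -0.02 z 169.05 yaw err deg -0.02 F tool [ 0.03 -0.48  1.52] M mNm [-11. -19.  -1.] gap 0.091
travel [[0.0038, 0.0, 0.0001]] 
turn [[-0.0, 0.0, -0.0001]]
```

Call:
apply_moves(claw=[-1,-1,-1,-1], travel=[[0.0003,0,0],[0.0006,0,0],[0.0008,0,0],[0.0008,0,0]], turn=[[0,0,0],[0,0,0],[0,0,0],[0,0,0]])

```text
t: 29.82
tcp_pos: [0.641, 0.1132, 0.169]
tool_rot: [0.681, 0.732, 0.0, -0.0]
force: [-0.2, -0.0, -1.0]
finger_gap: 0.094
gripper_force: 78.6
```

```bash
python3 -c "
from path import *
run([180],(-.65,-.65))"
```

```text
t 29.97 xy [89.37 35.55] s 177.6 right of plan 0.02 z 169.09 yaw err deg -0.03 F tool [ 0.38 -0.    1.53] M mNm [  8. -29.  -8.] gap 0.096
travel [[0.003, -0.0, 0.0001]] 
turn [[0.0, -0.0, -0.0001]]
```

Call:
apply_moves(claw=[-1,-1,-1,-1], travel=[[0.0003,0,0],[0.0006,0,0],[0.0008,0,0],[0.0008,0,0]], turn=[[0,0,0],[0,0,0],[0,0,0],[0,0,0]])

```text
t: 30.3
tcp_pos: [0.641, 0.1138, 0.1691]
tool_rot: [0.681, 0.732, 0.0, 0.0]
force: [0.1, 0.1, -0.4]
finger_gap: 0.092
gripper_force: 78.6
```

```bash
python3 -c "
from path import *
run([180],(-.65,-.65))"
```

```text
t 30.45 xy [89.38 36.22] s 178.2 right of plan 0.03 z 169.06 yaw err deg -0.02 F tool [0.28 0.12 0.63] M mNm [-17. -11.  14.] gap 0.095
travel [[0.0022, -0.0, 0.0001]] 
turn [[0.0, 0.0, -0.0001]]
```

Call:
apply_moves(claw=[-1,-1,-1,-1], travel=[[0.0003,0,0],[0.0006,0,0],[0.0008,0,0],[0.0008,0,0]], turn=[[0,0,0],[0,0,0],[0,0,0],[0,0,0]])

```text
t: 30.78
tcp_pos: [0.6409, 0.1145, 0.1691]
tool_rot: [0.681, 0.732, 0.0, -0.0]
force: [0.9, 1.1, -2.2]
finger_gap: 0.093
gripper_force: 78.6
```

```bash
python3 -c "
from path import *
run([180],(-.65,-.65))"
```

```text
t 30.93 xy [89.36 36.86] s 178.9 right of plan 0.01 z 169.09 yaw err deg -0.03 F tool [-0.56  0.03  1.11] M mNm [ 5.  3. -1.] gap 0.094
travel [[0.0014, -0.0, 0.0001]] 
turn [[0.0, -0.0, -0.0001]]
```

Call:
apply_moves(claw=[-1,-1,-1], travel=[[0.0003,0,0],[0.0006,0,0],[0.0006,0,0]], turn=[[0,0,0],[0,0,0],[0,0,0]])

```text
t: 31.18
tcp_pos: [0.6409, 0.115, 0.1691]
tool_rot: [0.681, 0.732, 0.0, -0.0]
force: [-0.9, -0.2, -0.7]
finger_gap: 0.093
gripper_force: 78.6
```

```bash
python3 -c "
from path import *
run([180],(-.65,-.65))"
```

```text
t 31.33 xy [89.36 37.33] s 179.3 right of plan 0.01 z 169.1 yaw err deg -0.02 F tool [-0.23  0.04  1.48] M mNm [13. 42. 21.] gap 0.094
travel [[0.0008, -0.0, 0.0001]] 
turn [[0.0, -0.0, -0.0001]]
```

Call:
apply_moves(claw=[-1,-1,-1], travel=[[0.0003,0,0],[0.0006,0,0],[0.0006,0,0]], turn=[[0,0,0],[0,0,0],[0,0,0]])

```text
t: 31.58
tcp_pos: [0.6408, 0.1155, 0.1691]
tool_rot: [0.681, 0.732, 0.0, -0.0]
force: [-0.4, -0.1, -1.2]
finger_gap: 0.094
gripper_force: 78.6
```

```bash
python3 -c "
from path import *
run([180],(-.65,-.65))"
```

```text
t 31.73 xy [89.34 37.79] s 179.8 right of plan -0.01 z 169.05 yaw err deg -0.02 F tool [0.07 0.29 1.13] M mNm [ -7.  12. -12.] gap 0.091
travel [[0.0002, 0.0, 0.0001]] 
turn [[-0.0, 0.0, -0.0001]]
```

Call:
apply_moves(claw=[-1,-1,-1], travel=[[0.0003,0,0],[0.0005,0,0],[0.0005,0,0]], turn=[[0,0,0],[0,0,0],[0,0,0]])

```text
t: 31.98
tcp_pos: [0.6408, 0.1158, 0.1691]
tool_rot: [0.681, 0.732, 0.0, -0.0]
force: [-0.2, 0.9, -0.7]
finger_gap: 0.093
gripper_force: 78.6
```

```bash
python3 -c "
from path import *
run([180],(-.65,-.65))"
```

```text
t 32.13 xy [89.35 38.22] s 180.2 right of plan -0.0 z 169.08 yaw err deg -0.02 F tool [0.06 0.03 1.43] M mNm [-28.   9.  17.] gap 0.092
travel [[-0.0003, 0.0, 0.0001]] 
turn [[0.0, 0.0, -0.0001]]
```

Call:
apply_moves(claw=[-1,-1,-1], travel=[[0.0003,0,0],[0.0005,0,0],[0.0005,0,0]], turn=[[0,0,0],[0,0,0],[0,0,0]])

```text
t: 32.38
tcp_pos: [0.6408, 0.1163, 0.1691]
tool_rot: [0.681, 0.732, 0.0, -0.0]
force: [0.0, 0.5, -1.6]
finger_gap: 0.092
gripper_force: 78.6
```

```bash
python3 -c "
from path import *
run([180],(-.65,-.65))"
```

```text
t 32.53 xy [89.35 38.62] s 180.6 right of plan 0.0 z 169.08 yaw err deg -0.02 F tool [0.01 0.17 1.47] M mNm [27.  0.  2.] gap 0.093
travel [[-0.0008, -0.0, 0.0001]] 
turn [[0.0, 0.0, -0.0001]]
```

Call:
apply_moves(claw=[-1,-1,-1], travel=[[0.0003,0,0],[0.0005,0,0],[0.0005,0,0]], turn=[[0,0,0],[0,0,0],[0,0,0]])

```text
t: 32.78
tcp_pos: [0.6408, 0.1165, 0.1691]
tool_rot: [0.681, 0.732, -0.0, 0.0]
force: [0.7, -0.4, -0.9]
finger_gap: 0.093
gripper_force: 78.6
```

```bash
python3 -c "
from path import *
run([180],(-.65,-.65))"
```

```text
t 32.93 xy [89.38 38.94] s 181.0 right of plan 0.03 z 169.08 yaw err deg -0.03 F tool [-0.26  0.16  1.06] M mNm [ 18. -76.  12.] gap 0.092
travel [[-0.0012, -0.0, 0.0001]] 
turn [[0.0, 0.0, -0.0001]]
```

Call:
apply_moves(claw=[-1,-1,-1,-1], travel=[[0,0,0.0005],[0,0,0.001],[0,0,0.0014],[0,0,0.0014]], turn=[[0,0,0],[0,0,0],[0,0,0],[0,0,0]])

```text
t: 33.27
tcp_pos: [0.6408, 0.1165, 0.1679]
tool_rot: [0.681, 0.732, -0.0, 0.0]
force: [0.7, 0.5, -1.7]
finger_gap: 0.093
gripper_force: 78.6
```

```bash
python3 -c "
from path import *
run([180],(-.65,-.65),n=5)"
```

```text
t 33.52 xy [89.41 38.96] s 181.0 right of plan 0.06 z 167.92 yaw err deg -0.02 F tool [ 0.   -0.41  1.46] M mNm [ -30. -108.   -8.] gap 0.096
travel [[-0.0012, -0.0001, -0.0013]] 
turn [[0.0, 0.0, -0.0001]]
```

Call:
apply_moves(claw=[-1,-1,-1], travel=[[0.0002,0,0],[0.0003,0,0],[0.0003,0,0]], turn=[[0,0,0],[0,0,0],[0,0,0]])

```text
t: 33.77
tcp_pos: [0.6408, 0.1166, 0.1679]
tool_rot: [0.681, 0.732, -0.0, 0.0]
force: [-0.2, -0.4, -1.4]
finger_gap: 0.095
gripper_force: 78.5
```

```bash
python3 -c "
from path import *
run([180],(-.65,-.65),n=4)"
```

```text
t 33.97 xy [89.38 39.01] s 181.0 right of plan 0.03 z 167.92 yaw err deg -0.03 F tool [-1.56  0.17  1.71] M mNm [ -49. -320.   41.] gap 0.096
travel [[-0.0013, -0.0, -0.0014]] 
turn [[0.0, 0.0001, -0.0001]]
```

Call:
apply_moves(claw=[-1,-1,-1,-1], travel=[[0.0002,0,0.0002],[0.0004,0,0.0002],[0.0005,0,0.0002],[0.0005,0,0.0002]], turn=[[0,0,0],[0,0,0],[0,0,0],[0,0,0]])

```text
t: 34.3
tcp_pos: [0.6408, 0.1167, 0.1679]
tool_rot: [0.681, 0.732, -0.0, 0.0]
force: [0.6, -3.5, -0.6]
finger_gap: 0.091
gripper_force: 78.6
```

```bash
python3 -c "
from path import *
run([180],(-.65,-.65),n=4)"
```

```text
t 34.5 xy [89.4  39.13] s 181.2 right of plan 0.05 z 167.93 yaw err deg -0.02 F tool [-4.59 -0.02  0.34] M mNm [  40. -811.   45.] gap 0.09
travel [[-0.0014, -0.0001, -0.0013]] 
turn [[0.0, 0.0003, -0.0001]]
```

Call:
apply_moves(claw=[-1,-1,-1,-1], travel=[[0.0001,0,0],[0.00015,0,0],[0.00015,0,0],[0.00015,0,0]], turn=[[0,0,0],[0,0,0],[0,0,0],[0,0,0]])

```text
t: 34.83
tcp_pos: [0.6408, 0.1168, 0.1679]
tool_rot: [0.681, 0.732, -0.0, 0.0]
force: [0.1, -5.3, -0.8]
finger_gap: 0.089
gripper_force: 78.6
```

```bash
python3 -c "
from path import *
run([180],(-.65,-.65),n=5)"
```

```text
t 35.08 xy [89.38 39.16] s 181.2 right of plan 0.03 z 167.91 yaw err deg -0.02 F tool [-5.33 -0.37  0.22] M mNm [  65. -957.   28.] gap 0.093
travel [[-0.0015, -0.0, -0.0014]] 
turn [[0.0, 0.0004, -0.0001]]
```

Call:
apply_moves(claw=[-0.5,-0.5,-0.5,-0.5,-0.5], travel=[[0,0,0],[0,0,0],[0,0,0],[0,0,0],[0,0,0]], turn=[[0,0,0],[0,0,0],[0,0,0],[0,0,0],[0,0,0]])

```text
t: 35.5
tcp_pos: [0.6407, 0.118, 0.1679]
tool_rot: [0.681, 0.732, 0.0, -0.0]
force: [-0.2, -0.8, 0.1]
finger_gap: 0.248
gripper_force: 0.0
```

```bash
python3 -c "
from path import *
run([180],(-.65,-.65),n=3)
import cv2
d=manip.snapshot('side');cv2.imwrite('pics/rel.png',cv2.resize(d['pixels'][135:207,270:366],(640,480),interpolation=cv2.INTER_CUBIC)[:,:,::-1])"
```

```text
t 35.65 xy [89.36 40.05] s 182.1 right of plan 0.01 z 167.8 yaw err deg -0.02 F tool [ 0.61 -0.02  0.04] M mNm [-12. -43.   1.] gap 0.248
travel [[-0.0026, -0.0, -0.0015]] 
turn [[0.0, -0.0001, -0.0001]]
```

View pics/rel.png

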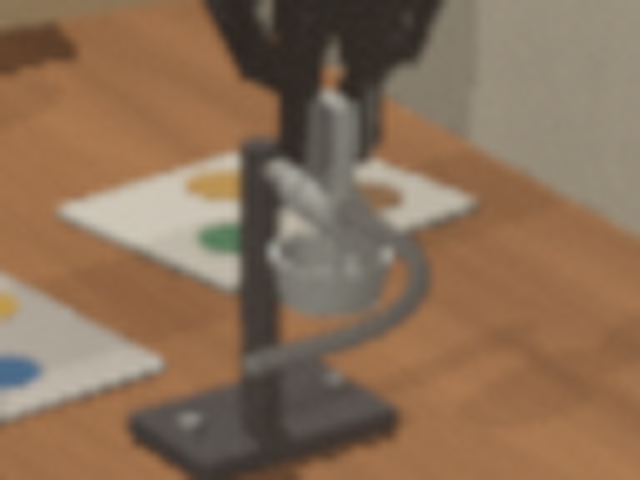

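The cup hangs upright, with its tab at (332,130) standing free between the opened fingers and its sleeve at the collar. I'll lift straight up.

Call:
apply_moves(claw=[-0.5,-0.5,-0.5,-0.5,-0.5], travel=[[0,0,-0.008],[0,0,-0.02],[0,0,-0.04],[0,0,-0.06],[0,0,-0.08]], turn=[[0,0,0],[0,0,0],[0,0,0],[0,0,0],[0,0,0]])

```text
t: 36.12
tcp_pos: [0.641, 0.1173, 0.2335]
tool_rot: [0.681, 0.732, 0.0, 0.0]
force: [0.3, -0.4, -0.0]
finger_gap: 0.247
gripper_force: 0.0
```

Call:
apply_moves(claw=[-0.5,-0.5,-0.5,-0.5,-0.5], travel=[[0,0,-0.03],[0,0,-0.06],[0,0,-0.1],[0,0,-0.1],[0,0,-0.1]], turn=[[0,0,0],[0,0,0],[0,0,0],[0,0,0],[0,0,0]])

```text
t: 36.53
tcp_pos: [0.6421, 0.1174, 0.3157]
tool_rot: [0.681, 0.732, 0.002, 0.003]
force: [0.7, -0.1, 0.4]
finger_gap: 0.253
gripper_force: 0.0
```

Call:
apply_moves(claw=[-0.5,-0.5,-0.5,-0.5,-0.5], travel=[[-0.04,0,0],[-0.08,0,0],[-0.12,0,0],[-0.16,0,0],[-0.2,0,0]], turn=[[0,0,0],[0,0,0],[0,0,0],[0,0,0],[0,0,0]])

```text
t: 36.95
tcp_pos: [0.6514, -0.0433, 0.3106]
tool_rot: [0.681, 0.732, -0.001, -0.001]
force: [0.6, -0.3, -0.7]
finger_gap: 0.248
gripper_force: 0.0
```

Call:
apply_moves(claw=[-0.5,-0.5,-0.5,-0.5,-0.5], travel=[[0,0.05,0],[0,0.1,0],[0,0.15,0],[0,0.15,0],[0,0.15,0]], turn=[[0,0,0],[0,0,0],[0,0,0],[0,0,0],[0,0,0]])

```text
t: 37.37
tcp_pos: [0.7723, -0.0335, 0.3073]
tool_rot: [0.681, 0.732, -0.002, -0.002]
force: [-0.6, 0.4, -0.5]
finger_gap: 0.253
gripper_force: 0.0
```

```bash
python3 - <<'E'
from station import manip
import cv2,numpy as np
a=[cv2.resize(d["pixels"][v:v+h,u:u+w],(400,300),interpolation=cv2.INTER_CUBIC) for d,(u,v,w,h) in ((manip.snapshot("top"),(145,130,120,90)),(manip.snapshot("side"),(275,140,80,60)))]
cv2.imwrite("pics/fin.png",np.hstack(a)[:,:,::-1])
s=manip.sense();print(s["t"],s["tcp_pos"],s["force"])
E
```

```text
37.4667 [ 0.7707038  -0.03330913  0.31020785] [-0.04542014  0.09242678  0.4735149 ]
```

View pics/fin.png

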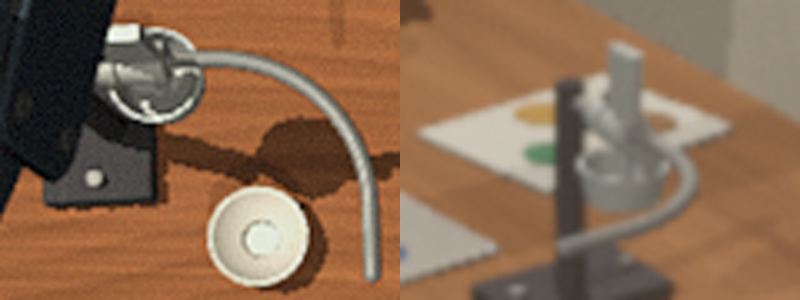

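The cup hangs upright on the tail, seen at (152,75) in the top panel and (622,130) in the side panel. The tab's offset in the top panel fits parallax for an upright cup. The gripper is clear.

```bash
python3 -c "
from station import manip
print(manip.sign_off())"
```

```text
the job is handed in; nothing more can be done
None
```

The rinsing cup is on the rail, pushed against the stop collar at about 5 N, released and hanging upright. I handed the job in at about 37.5 s with the gripper clear; the most force I read on the rod or collar was about 5.3 N.

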